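Lock the drive-hub nuts and walk the power supply up to its stop

TASK

Get the drive-hub test bench ready to run: on every hub, tighten the castle nut clockwise until its white stripe reaches the stripe on the flange, then turn it a little further, just to the first slot that lines up with the cotter hole in the axle, and lay each cotter pin there is (one to a hub, any hub; there may be fewer pins than hubs) flat through slot, hole and opposite slot, with its middle at the axle. Walk the heavy power supply forward with short alternating pushes on its two rear corners, never letting it swing far askew or tip and never touching the terminals in the middle of its back, until its front sits flat against the stop rail, roughly centred. Leave everything else where it lies.

Things in the scene. Friction and masses are not known exactly. Their poses are not given: they have to be found in the camera images.
- hub0: Hub mount fixed to the bench: grey flange 92 mm across, 28 mm high, a 72 mm washer on it (top at 34 mm), a steel castle nut and an upright dark axle end (top at 80 mm). There are three. Origin: centre of its underside, z up. A white stripe crosses the flange's rim at -50.2 degrees (clockwise from above) from its x axis.
- nut0 (a joint): Nut angle, rad, 0 to 3.2 (starts 0.1 to 0.7), growing clockwise seen from above: in the hub's frame the nut's x axis stands at minus it. Tight from 1.4 on (white stripes level). Turns against 0.3 N m + 0.05 per rad, stays where left, does not sink. Slots line up when minus it = the hole's direction in the hub's frame + k x 60 deg; the first beyond 1.4 is 0.3 to 0.9 further.
- nut0_center (a point): Middle of the nut's hexagon, 48 mm above the bench: 60 mm across flats, 34 to 62 mm up; flats face 0, 60.. deg from its x axis. On it six teeth, 62 to 78 mm up, 19 to 29 mm from the axis, 6 to 11 mm wide, at 30, 90.. deg; between them, over the flats, slots at least 13 mm wide. The tooth at +30 deg (counter-clockwise of x) and the corner under it have the white stripe.
- hub0_hole (a point): Middle of the floor of the cotter hole: a cross hole, open at the top, through the axle end, 14 mm wide, 18 mm deep, its floor 62 mm above the bench, level with the floors of the nut's slots. Its x axis runs along the hole (either way round), z up.
- pin0: Loose steel cotter pin, 60 g, balancing at x = -11 mm: square bar 8 x 8 mm from x = -70 to +60 mm, flat eye 25 mm wide, 8 mm thick at the -x end (to x = -92 mm). Origin: underside of the bar at the spot that belongs in the middle of the axle; x along the bar, z up when flat, as it starts. One to three are present, all alike: any serves any hub, one per hub.
- hub1: Hub mount fixed to the bench: grey flange 92 mm across, 28 mm high, a 72 mm washer on it (top at 34 mm), a steel castle nut and an upright dark axle end (top at 80 mm). There are three. Origin: centre of its underside, z up. A white stripe crosses the flange's rim at -50.2 degrees (clockwise from above) from its x axis.
- nut1 (a joint): Nut angle, rad, 0 to 3.2 (starts 0.1 to 0.7), growing clockwise seen from above: in the hub's frame the nut's x axis stands at minus it. Tight from 1.4 on (white stripes level). Turns against 0.3 N m + 0.05 per rad, stays where left, does not sink. Slots line up when minus it = the hole's direction in the hub's frame + k x 60 deg; the first beyond 1.4 is 0.3 to 0.9 further.
- nut1_center (a point): Middle of the nut's hexagon, 48 mm above the bench: 60 mm across flats, 34 to 62 mm up; flats face 0, 60.. deg from its x axis. On it six teeth, 62 to 78 mm up, 19 to 29 mm from the axis, 6 to 11 mm wide, at 30, 90.. deg; between them, over the flats, slots at least 13 mm wide. The tooth at +30 deg (counter-clockwise of x) and the corner under it have the white stripe.
- hub1_hole (a point): Middle of the floor of the cotter hole: a cross hole, open at the top, through the axle end, 14 mm wide, 18 mm deep, its floor 62 mm above the bench, level with the floors of the nut's slots. Its x axis runs along the hole (either way round), z up.
- pin1: Loose steel cotter pin, 60 g, balancing at x = -11 mm: square bar 8 x 8 mm from x = -70 to +60 mm, flat eye 25 mm wide, 8 mm thick at the -x end (to x = -92 mm). Origin: underside of the bar at the spot that belongs in the middle of the axle; x along the bar, z up when flat, as it starts. One to three are present, all alike: any serves any hub, one per hub.
- hub2: Hub mount fixed to the bench: grey flange 92 mm across, 28 mm high, a 72 mm washer on it (top at 34 mm), a steel castle nut and an upright dark axle end (top at 80 mm). There are three. Origin: centre of its underside, z up. A white stripe crosses the flange's rim at -50.2 degrees (clockwise from above) from its x axis.
- nut2 (a joint): Nut angle, rad, 0 to 3.2 (starts 0.1 to 0.7), growing clockwise seen from above: in the hub's frame the nut's x axis stands at minus it. Tight from 1.4 on (white stripes level). Turns against 0.3 N m + 0.05 per rad, stays where left, does not sink. Slots line up when minus it = the hole's direction in the hub's frame + k x 60 deg; the first beyond 1.4 is 0.3 to 0.9 further.
- nut2_center (a point): Middle of the nut's hexagon, 48 mm above the bench: 60 mm across flats, 34 to 62 mm up; flats face 0, 60.. deg from its x axis. On it six teeth, 62 to 78 mm up, 19 to 29 mm from the axis, 6 to 11 mm wide, at 30, 90.. deg; between them, over the flats, slots at least 13 mm wide. The tooth at +30 deg (counter-clockwise of x) and the corner under it have the white stripe.
- hub2_hole (a point): Middle of the floor of the cotter hole: a cross hole, open at the top, through the axle end, 14 mm wide, 18 mm deep, its floor 62 mm above the bench, level with the floors of the nut's slots. Its x axis runs along the hole (either way round), z up.
- pin2: Loose steel cotter pin, 60 g, balancing at x = -11 mm: square bar 8 x 8 mm from x = -70 to +60 mm, flat eye 25 mm wide, 8 mm thick at the -x end (to x = -92 mm). Origin: underside of the bar at the spot that belongs in the middle of the axle; x along the bar, z up when flat, as it starts. One to three are present, all alike: any serves any hub, one per hub.
- psu: Bench power supply, a heavy loose grey box (1.1 to 2.1 kg, friction on the bench 0.5 to 0.7): 110 mm deep (x), 190 mm wide (y), body 6 to 91 mm up on two rubber feet. Origin: centre of its underside; x points to its front (display), which faces the rail; its rear (-x) faces the robot. Its rear corners, y beyond 45 mm either side, are bare to push on.
- psu_posts: Terminal block fixed in the middle of the supply's rear face, 70 mm wide (y), 40 mm high, sticking out 28 mm; not to be touched. Origin: on the rear face, 50 mm above the supply's underside.
- rail: Stop rail fixed to the bench: aluminium angle 280 mm long (y), 30 mm high. Origin: middle of the foot of its face towards the robot; that face is its plane x = 0, with -x towards the supply, z up.
- meter: Red hand-held multimeter, 180 x 90 x 40 mm, lying loose on the bench; a bystander. Origin: on its underside.
- board0: Green circuit board with blue terminals, 80 x 60 mm, 16 mm high, lying loose on the bench; a bystander. Origin: on its underside.
- board1: Green circuit board with blue terminals, 90 x 70 mm, 16 mm high, lying loose on the bench; a bystander. Origin: on its underside.
- driver: Screwdriver, lying loose on the bench; a bystander. Origin: on its underside.
- spool: Grey spool, 60 mm across, 42 mm high, lying loose on the bench; a bystander. Origin: on its underside.
- pliers: Yellow-handled pliers, about 160 mm long, 14 mm high, lying loose on the bench; a bystander. Origin: on its underside.
Mind the look-alikes: they are no part of the job. Leave any green or orange look-alike of the pin0 alone. What is shaped like the hub1 but blue is not meant.

How it is judged:
By the outcome, as a careful person would: the job done as asked, in the order asked, and still so for the second after the job is handed in, with the robot touching nothing.
Of pin0, pin1, pin2 only 1 to 3 are there at a start; the rules pass over those that are not, and their reading is None.
At some moment in a run one of pin0, pin1, pin2 may be knocked a few centimetres aside while the robot is not near it.
Once in a run the grip may slacken for a moment while it holds something.
It also fails if it takes over 210 s, if anything falls off the work surface, if the arm or the gripper's body presses on something with over 40 N, if the wrist force passes 120 N, or if a joint passes its speed limit or range.

ROBOT

A 6-joint arm with a two-finger parallel gripper is mounted at the origin on the work surface. World frame = base frame: x ahead of the robot, y to its left, z up, the work surface at z = 0. Lengths are in m, angles in rad, forces in N, time in s.
With the tool pointing down it reaches from about 0.35 to 0.975 m from the base axis. Payload 4.9 kg.
Tool frame: the origin (TCP) lies midway between the tips of the shut fingers; the grasp point (between the pads) lies 19 mm behind it; z points along the fingers, y is the direction in which the jaws open and shut (so a half turn about z gives the same grasp; the last joint's range is limited). The gripper opens to 85 mm and grips with 20 to 120 N. Pads are 22 mm wide; open, the fingers measure 114 mm over their backs; the gripper's body (76 mm by 85 mm) begins 54 mm behind the grasp point. The pads swing forward as they close: fully open they stand 13 mm farther back than shut.
Start: joints at [1.138, 0.053, 1.613, -0, 1.476, -0.119], TCP at [0.193, 0.594, 0.231] pointing down, gripper open.
Joint ranges: [-3.01, 3.01], [-1.01, 2.22], [0.06, 2.58], [-1.02, 4.17], [0.09, 2.62], [-3.14, 3.14]. Speed limits (rad/s): [2.57, 2.57, 3.14, 3.14, 3.14, 3.14].

INTERFACE

Orientations are given as a 3x3 rotation matrix whose columns are the frame's x, y, z axes.
In Python, from rig import env gives the robot as it stands.
- The arm moves only by the tool play_rows, never from a script. Its argument "moves" is a list of rows, each a list of 5 numbers: the shift along the tool's x, y, z in m, then the turn about the tool's z in rad, then the finger opening in m, from 0 to 0.0854. A call has 1 to 5 rows; each row is the pose to reach, as a shift and turn from the pose commanded when the call began, along the tool's axes at that moment; what a row does not reach only later rows make up. A row lasts 1/8 s, in which the tool goes at most 62.5 mm and 10.7 degrees, less where a joint would pass 70% of its speed; a pose out of reach is approached as far as the arm can. A call with a gripper value outside its range is refused whole. The fingers move at their own pace and stop on an object; the grip force is fixed at half the most. Time passes only in rows, so rows that repeat a pose let the fingers close. It gives the time, the measured TCP pose, the force and the opening at its end, in the units of the state.
- env.read_state(): the state, without advancing time (a new reading comes with each control period).
- env.capture(name): name is "scene" or "top"; returns (picture, depth): 400x640x3 uint8, blue, green, red; 400x640 float32, m along the optical axis (not along the pixel's ray), 0 where there is no reading.
- env.calibration(name): a dict with "mtx" (3x3 intrinsics, pixels), "world_from_camera" (4x4, takes a point from camera to world coordinates). Camera axes: x right, y up, looking along -z (the intrinsics and any distortion apply to the point x, -y, -z); pixel columns grow to the right and rows downward; lengths in m; the calibration is good to about 2 mm. A picture is of the moment at which its call begins. calibration takes no time and is no camera call.
- env.sign_off(): hands the job in, once; it reports no verdict.
The state is a dict: "clock": time; "joint_positions": joint angles; "joint_vel": joint speeds; "effort": joint torques, N m; "position": TCP position; "tool_rot": TCP orientation; "force": force on the tool from outside, world axes, zero at the start; "moment": the same for the moment, N m; "gripper_width": opening from 0.0 (shut) to 1.0 (fully open).
Only numpy, scipy, OpenCV 4.12 (cv2) and the standard library are available. Lean on these libraries where they do the work, as an engineer would, in place of code of your own. Each camera call takes 0.05 s, during which the arm holds its last target. There are 200 camera calls.

## Working session

There is one attempt and no reset: what is moved stays moved. The work goes in short steps, Python scripts to look and compute and a tool call to move; the robot and the scene stay as the last step left them, time stands still between calls to the robot, and variables do not carry over. Pictures are saved under pics/ and viewed, about 12 in all and at most 16, crops included, and the job is handed in when it is done.

Besides the shell and the picture viewer there is one more tool, called after "Request:" by a JSON object that holds its "name" and its "arguments". play_rows: Moves the arm, as the interface text tells. Its arguments: {"type":"object","properties":{"moves":{"type":"array","items":{"type":"array","items":{"type":"number"}}}},"required":["moves"]}

```bash
ls; mkdir -p pics; python3 - <<'E'
from rig import env
import cv2,numpy as np
s=env.read_state()
print({k:np.round(v,3).tolist() for k,v in s.items()})
for n in("scene","top"):
    p,d=env.capture(n); cv2.imwrite(f"pics/{n}0.png",p); np.save(f"pics/{n}0.npy",d)
    c=env.calibration(n); print(n,c['mtx'].round(1).tolist(),c['world_from_camera'].round(3).tolist(),c.keys())
E
```

```text
pics
{'clock': 0.0, 'joint_positions': [1.138, 0.053, 1.614, -0.0, 1.476, -0.119], 'joint_vel': [-0.001, 0.001, 0.001, 0.0, 0.0, 0.0], 'effort': [0.0, -39.366, -37.019, -0.0, 0.007, -0.0], 'position': [0.193, 0.594, 0.23], 'tool_rot': [[-0.951, 0.309, -0.001], [0.309, 0.951, -0.002], [0.0, -0.002, -1.0]], 'force': [0.046, -0.088, -0.093], 'moment': [-0.036, 0.028, -0.009], 'gripper_width': 0.998}
scene [[466.0, 0.0, 319.0], [0.0, 466.0, 197.6], [0.0, 0.0, 1.0]] [[0.249, -0.697, 0.672, 1.553], [0.969, 0.169, -0.183, -0.28], [0.014, 0.697, 0.717, 1.153], [0.0, 0.0, 0.0, 1.0]] dict_keys(['mtx', 'world_from_camera'])
top [[500.9, 0.0, 326.8], [0.0, 500.9, 206.1], [0.0, 0.0, 1.0]] [[0.053, 0.974, -0.222, 0.254], [-0.999, 0.051, -0.012, -0.004], [0.0, 0.223, 0.975, 1.374], [0.0, 0.0, 0.0, 1.0]] dict_keys(['mtx', 'world_from_camera'])
```

View pics/top0.png

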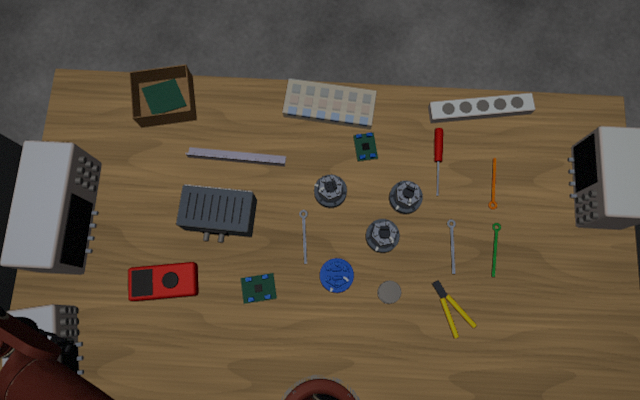

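View pics/scene0.png

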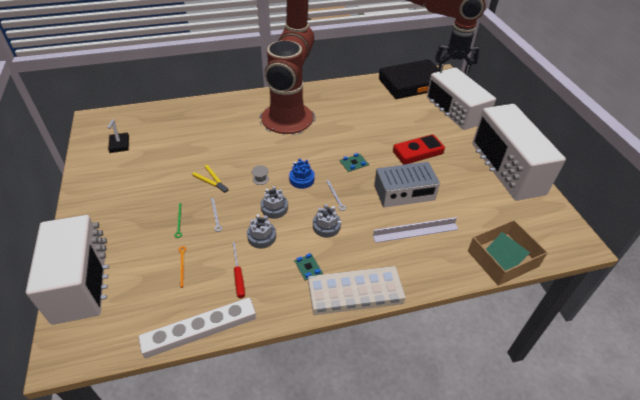

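Two steel pins show at top-view (304,236) and (452,247). The look-alikes are green (496,250) and orange (494,183). Hubs are at (330,190), (406,196) and (382,235), with the blue look-alike at (337,276). The PSU is at (217,210) with terminals facing down the image, and the rail is at (236,156).

```bash
cat > h.py <<'E'
from rig import env
import cv2,numpy as np
def cam(n):
    c=env.calibration(n); return np.array(c['mtx']),np.array(c['world_from_camera'])
def ray(n,uv,z):
    K,T=cam(n); uv=np.atleast_2d(uv).astype(float)
    d=np.c_[(uv[:,0]-K[0,2])/K[0,0],-(uv[:,1]-K[1,2])/K[1,1],-np.ones(len(uv))]@T[:3,:3].T
    o=T[:3,3]; return o+d*((z-o[2])/d[:,2])[:,None]
def cloud(n,d):
    K,T=cam(n); v,u=np.mgrid[:400,:640]
    P=np.stack([(u-K[0,2])/K[0,0]*d,-(v-K[1,2])/K[1,1]*d,-d],-1)@T[:3,:3].T+T[:3,3]
    P[d==0]=np.nan; return P
def proj(n,p):
    K,T=cam(n); c=(np.atleast_2d(p)-T[:3,3])@T[:3,:3]
    return np.c_[K[0,0]*c[:,0]/-c[:,2]+K[0,2],-K[1,1]*c[:,1]/-c[:,2]+K[1,2]]
def rect(n,img,c,z,half,px):  # image up = +x world, left = +y
    w=np.array([[c[0]+half,c[1]+half,z],[c[0]+half,c[1]-half,z],[c[0]-half,c[1]-half,z],[c[0]-half,c[1]+half,z]])
    M=cv2.getPerspectiveTransform(proj(n,w).astype(np.float32),np.float32([[0,0],[px,0],[px,px],[0,px]]))
    return cv2.warpPerspective(img,M,(px,px),flags=cv2.INTER_CUBIC)
E
cat > m1.py <<'E'
from h import *
out=[]
top=cv2.imread('pics/top0.png');sc=cv2.imread('pics/scene0.png')
Pt=cloud('top',np.load('pics/top0.npy'));Ps=cloud('scene',np.load('pics/scene0.npy'))
for uv in [(330,190),(406,196),(382,235)]:
    c=ray('top',uv,.06)[0]
    r=[]
    for P in(Pt,Ps):
        q=P.reshape(-1,3);q=q[np.hypot(*(q[:,:2]-c[:2]).T)<.075]
        f=q[(q[:,2]>.024)&(q[:,2]<.032)];cc,rad=cv2.minEnclosingCircle(f[:,:2].astype(np.float32)*1000)
        a=q[(q[:,2]>.073)];r+=[np.round(cc,1),round(rad,1),len(f),(a[:,:2].mean(0)*1000).round(1),len(a),q[:,2].max().round(4)]
    print(*r)
    out.append(np.vstack([rect('top',top,c,.078,.055,266),rect('scene',sc,c,.078,.055,266)]))
cv2.imwrite('pics/hubs.png',np.hstack(out))
def show(name,m,z):
    for ct in cv2.findContours(m.astype(np.uint8),cv2.RETR_EXTERNAL,cv2.CHAIN_APPROX_NONE)[0]:
        if cv2.contourArea(ct)>40:
            R=cv2.minAreaRect(ct); b=ray('top',cv2.boxPoints(R),z)[:,:2]; print(name,R[0],'c',b.mean(0).round(4),'box',b.round(3).tolist())
H=Pt[...,2]
m=np.zeros((400,640),bool); m[175:235,170:265]=1
show('psu',m&(H>.08),.091)
m=np.zeros((400,640),bool); m[140:170,180:295]=1
show('rail',m&(H>.015),.03)
for x0,y0,x1,y1 in[(290,205,316,268),(440,215,465,278)]:
    k=(H[y0:y1,x0:x1]>.004)&(H[y0:y1,x0:x1]<.02)
    g=top[y0:y1,x0:x1].astype(int); k2=(g[...,2]-g[...,0]<25)
    ys,xs=np.nonzero(k2); w=ray('top',np.c_[xs+x0,ys+y0],.006)[:,:2]
    l=cv2.fitLine(w.astype(np.float32),cv2.DIST_HUBER,0,.001,.001).ravel(); t=(w-l[2:])@l[:2]
    print('pin',k.sum(),len(w),l.round(4),'ends',(l[2:]+t.min()*l[:2]).round(4),(l[2:]+t.max()*l[:2]).round(4),(t.max()-t.min()).round(4))
E
python3 m1.py
```

```text
[606.3   6.3] 46.1 260 [605.9   6.2] 137 0.0879 [607.8   2. ] 46.6 140 [608.7   2.4] 121 0.0858
[ 599.7 -204.2] 46.3 258 [ 599.  -204.2] 141 0.0862 [ 583.7 -198.2] 65.9 165 [ 601.2 -209.5] 132 0.0844
[ 487.4 -142.6] 46.2 286 [ 486.3 -142.1] 142 0.0881 [ 489.1 -146.5] 47.8 146 [ 489.2 -147.6] 113 0.0874
psu (214.38677978515625, 208.60379028320312) c [0.5245 0.3058] box [[0.473, 0.402], [0.586, 0.404], [0.576, 0.207], [0.463, 0.209]]
rail (233.95953369140625, 158.92474365234375) c [0.6823 0.2804] box [[0.683, 0.419], [0.694, 0.42], [0.681, 0.141], [0.671, 0.141]]
pin 285 205 [0.9942 0.1073 0.4842 0.0716] ends [0.4032 0.0628] [0.5512 0.0788] 0.1488
pin 271 225 [ 0.9989  0.0478  0.4784 -0.3375] ends [ 0.3974 -0.3413] [ 0.547  -0.3342] 0.1498
```

View pics/hubs.png

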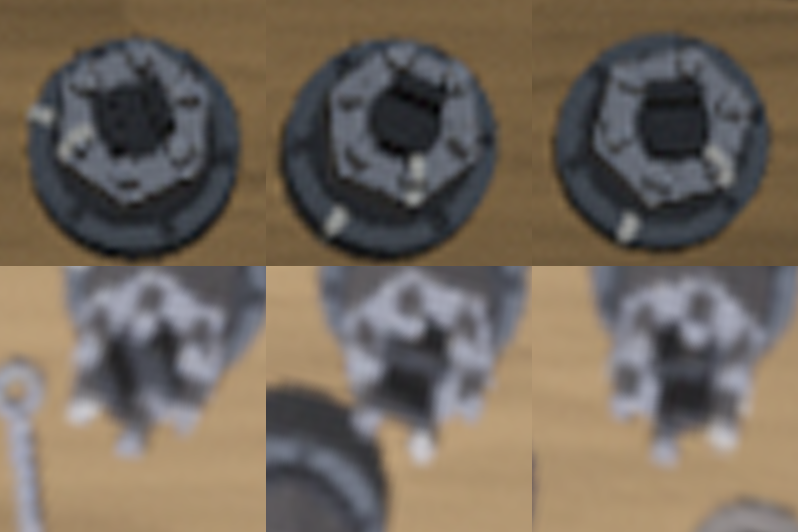

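```bash
cat > m2.py <<'E'
from h import *
def acc(n,N=6):
    I=[];D=[]
    for _ in range(N):
        p,d=env.capture(n); I.append(p.astype(float)); D.append(np.where(d>0,d,np.nan))
    return np.mean(I,0),np.nanmedian(D,0)
C=[(.6065,.005),(.5998,-.206),(.4875,-.144)]
I,D=acc('top');P=cloud('top',D)
cols=[]
for c in C:
    g=rect('top',I.astype(np.float32),c,.079,.035,266); g=np.clip((g/140.)**.6*255,0,255)
    z=rect('top',np.nan_to_num(P[...,2]).astype(np.float32),c,.072,.035,266)
    zi=cv2.applyColorMap(np.clip((z-.055)/.03*255,0,255).astype(np.uint8),cv2.COLORMAP_JET)
    cols.append(np.vstack([g.astype(np.uint8),zi]))
    q=P.reshape(-1,3);d=q[:,:2]-c;r=np.hypot(*d.T);s=r<.018;f=s&(q[:,2]<.071);a=s&(q[:,2]>=.071)
    th=np.arctan2(d[:,1],d[:,0])
    e=lambda m,k,w:np.degrees(np.angle(np.nansum(w[m]*np.exp(1j*k*th[m]))))/k
    ring=(r>.020)&(r<.028)&(q[:,2]>.055)
    w=q[:,2]-np.nanmean(q[ring,2])
    print(c,'hole',f.sum(),a.sum(),e(f,2,r**2),'axle tops',e(a,2,r**2)+90,'slots',(e(ring,6,-w))%60,'floor ctr',q[f,:2].mean(0).round(4))
cv2.imwrite('pics/hubs2.png',np.hstack(cols))
E
python3 m2.py
```

```text
(0.6065, 0.005) hole 74 61 18.03635340280068 axle tops 20.610070031139287 slots 24.081606927891826 floor ctr [0.6056 0.0049]
(0.5998, -0.206) hole 75 66 71.67786564894206 axle tops 68.02340259238909 slots 36.76710503486889 floor ctr [ 0.5995 -0.2061]
(0.4875, -0.144) hole 80 61 89.75716424867385 axle tops 94.04770612294881 slots 14.440201202985321 floor ctr [ 0.4882 -0.1439]
```

View pics/hubs2.png

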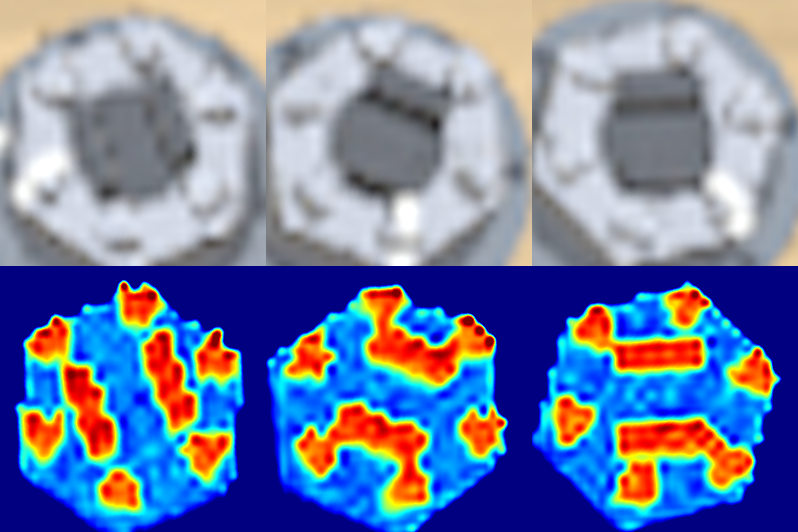

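```bash
cat > m3.py <<'E'
from h import *
from m2 import acc
E
sed -i 's/^C=\[/if __name__!="__main__": raise SystemExit\nC=[/' m2.py; sed -n '/^def acc/,/return/p' m2.py >> h.py
cat > m3.py <<'E'
from h import *
C=np.array([(.6063,.0045),(.5998,-.206),(.4875,-.1445)])
R={}
for n in('top','scene'):
    I,D=acc(n,5);P=cloud(n,D).reshape(-1,3);g=I.astype(np.uint8)
    for i,c in enumerate(C):
        c=c.copy()
        q=P[(np.hypot(*(P[:,:2]-c).T)<.0175)&(P[:,2]>.072)][:,:2]
        phi=np.radians([17,69,91.5][i])
        for _ in range(10):
            nn=np.array([-np.sin(phi),np.cos(phi)]);s=(q-c)@nn>0
            a,b=q[s],q[~s];Q=np.vstack([a-a.mean(0),b-b.mean(0)])
            l=np.linalg.svd(Q)[2][0];phi=np.arctan2(l[1],l[0])%np.pi
            c=(a.mean(0)+b.mean(0))/2
        # flange stripe: bright pixels on z=.028 at r 36..50 mm
        v,u=np.nonzero(g.min(2)>(np.percentile(g.min(2),50)));
        w=ray(n,np.c_[u,v],.028)[:,:2]-c;r=np.hypot(*w.T)
        k=(r>.037)&(r<.047);b=g.min(2)[v[k],u[k]].astype(float);th=np.arctan2(w[k,1],w[k,0])
        wt=np.clip(b-np.percentile(b,85),0,None)
        print(n,i,'hole',np.degrees(phi).round(1),'ctr',c.round(4),len(a),len(b),'gap',abs((a.mean(0)-b.mean(0)if 0 else 0)),'stripe',np.degrees(np.angle((wt*np.exp(1j*th)).sum())).round(1)%360)
E
python3 m3.py
```

```text
top 0 hole 18.9 ctr [0.6049 0.0057] 24 127 gap 0 stripe 62.2
top 1 hole 66.3 ctr [ 0.5992 -0.2047] 29 134 gap 0 stripe 138.0
top 2 hole 90.7 ctr [ 0.4869 -0.1429] 33 122 gap 0 stripe 164.5
scene 0 hole 22.5 ctr [0.6077 0.0022] 28 56 gap 0 stripe 96.4
scene 1 hole 64.8 ctr [ 0.6013 -0.208 ] 30 58 gap 0 stripe 175.5
scene 2 hole 86.8 ctr [ 0.489  -0.1456] 26 45 gap 0 stripe 144.4
```

```bash
cat > go.py <<'E'
import sys,numpy as np
from rig import env
s=env.read_state();R=np.array(s['tool_rot']);p=np.array(s['position'])
print('t',round(s['clock'],2),'p',p.round(4),'phi',np.degrees(np.arctan2(R[1,1],R[0,1])).round(1),'F',np.round(s['force'],1),'M',np.round(s['moment'],2),'g',round(s['gripper_width'],3),'q',np.round(s['joint_positions'],2))
a=list(map(float,sys.argv[1:]))
if a:
    phi=np.degrees(np.arctan2(R[1,1],R[0,1]));d=R.T@(np.array(a[:3])-p);t=(phi-a[3]+180)%360-180
    print('tool delta',d.round(4),'turn',np.radians(t).round(3),'rows',np.linalg.norm(d)/.0625,abs(t)/10.7)
E
python3 go.py .606 .0045 .13 84.1
```

```text
t 0.9 p [0.1929 0.5945 0.2313] phi 72.0 F [-0.5  0.3  0.1] M [ 0.01  0.01 -0.02] g 1.0 q [ 1.14  0.05  1.61  0.    1.48 -0.12]
tool delta [-0.575  -0.4337  0.1013] turn -0.211 rows 11.637088152040231 1.1289469334953843
```

Request:
{"name": "play_rows", "arguments": {"moves": [[-0.048, -0.036, 0, -0.05, 0.085], [-0.096, -0.072, 0, -0.1, 0.085], [-0.144, -0.108, 0, -0.15, 0.085], [-0.192, -0.144, 0, -0.2, 0.085], [-0.24, -0.18, 0, -0.21, 0.085]]}}

```text
clock: 1.52
position: [0.3665, 0.3476, 0.2316]
tool_rot: [[-0.995, 0.103, 0.001], [0.103, 0.995, 0.0], [-0.001, 0.001, -1.0]]
force: [1.0, -0.3, 0.8]
gripper_width: 0.994
```

```bash
python3 go.py .606 .0045 .13 84.1
```

```text
t 1.52 p [0.3665 0.3476 0.2316] phi 84.1 F [ 1.  -0.3  0.8] M [-0.01 -0.02  0.04] g 0.994 q [ 0.61 -0.24  1.89 -0.    1.5  -0.86]
tool delta [-0.2734 -0.3167  0.1016] turn 0.0 rows 6.889139147724985 0.0004998718610597076
```

Request:
{"name": "play_rows", "arguments": {"moves": [[-0.04, -0.046, 0, 0, 0.085], [-0.08, -0.092, 0, 0, 0.085], [-0.12, -0.138, 0, 0, 0.085], [-0.16, -0.184, 0, 0, 0.085], [-0.2, -0.23, 0, 0, 0.085]]}}

```text
clock: 2.15
position: [0.5417, 0.0978, 0.2316]
tool_rot: [[-0.995, 0.104, 0.001], [0.104, 0.995, 0.0], [-0.001, 0.0, -1.0]]
force: [1.1, 1.1, 0.2]
gripper_width: 0.994
```

Request:
{"name": "play_rows", "arguments": {"moves": [[-0.037, -0.044, 0.02, 0, 0.085], [-0.073, -0.087, 0.04, 0, 0.085], [-0.073, -0.087, 0.08, 0, 0.085], [-0.073, -0.087, 0.1, 0, 0.085], [-0.073, -0.087, 0.1, 0, 0.085]]}}

```text
clock: 2.78
position: [0.6028, 0.0062, 0.1292]
tool_rot: [[-0.995, 0.103, -0.004], [0.103, 0.995, 0.001], [0.004, 0.0, -1.0]]
force: [-0.6, 0.5, 0.7]
gripper_width: 0.993
```

```bash
python3 go.py .606 .0045 .036 84.1; python3 - <<'E'
from h import *
a=env.capture('top')[0];b=env.capture('scene')[0]
c=proj('top',[.606,.005,.1])[0].astype(int);e=proj('scene',[.606,.005,.1])[0].astype(int)
f=lambda i,c:cv2.resize(i[c[1]-50:c[1]+50,c[0]-50:c[0]+50],(400,400),interpolation=3)
cv2.imwrite('pics/a1.png',np.hstack([f(a,c),f(b,e)]))
E
```

```text
t 2.77 p [0.6028 0.0062 0.1292] phi 84.1 F [-0.6  0.5  0.7] M [ 0.03 -0.01  0.  ] g 0.993 q [-0.11  0.09  1.75  0.    1.31 -1.58]
tool delta [-0.0038 -0.0014  0.0932] turn -0.0 rows 1.4929681952433091 0.0006881639860221312
```

View pics/a1.png

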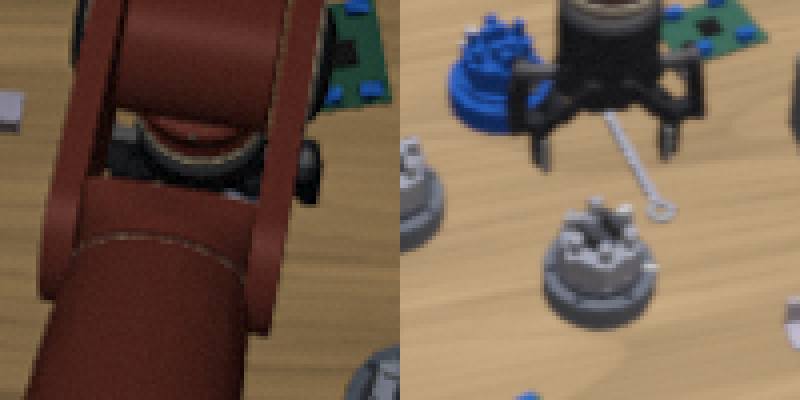

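The scene view (right half) shows the open fingers at (540,165) and (668,155), straddling hub A, whose nut is at (600,225). I'll descend and close.

Request:
{"name": "play_rows", "arguments": {"moves": [[-0.004, -0.001, 0.04, 0, 0.085], [-0.004, -0.001, 0.07, 0, 0.085], [-0.004, -0.001, 0.092, 0, 0.085], [-0.004, -0.001, 0.092, 0, 0.085], [-0.004, -0.001, 0.092, 0, 0.07]]}}

```text
clock: 3.5
position: [0.6098, 0.0043, 0.0418]
tool_rot: [[-0.995, 0.103, 0.004], [0.103, 0.995, -0.0], [-0.004, -0.0, -1.0]]
force: [0.3, -0.6, 0.1]
gripper_width: 0.825
```

Request:
{"name": "play_rows", "arguments": {"moves": [[0, 0, 0, 0, 0.05], [0, 0, 0, 0, 0.05], [0, 0, 0, 0, 0.05], [0, 0, 0, 0, 0.05]]}}

```text
clock: 4.0
position: [0.6099, 0.0043, 0.0423]
tool_rot: [[-0.995, 0.103, 0.004], [0.103, 0.995, -0.0], [-0.004, 0.0, -1.0]]
force: [-1.0, 0.4, 5.8]
gripper_width: 0.686
```

```bash
python3 go.py .606 .0045 .036 17
```

```text
t 4.0 p [0.6099 0.0043 0.0423] phi 84.1 F [-1.   0.4  5.8] M [0.15 0.31 0.05] g 0.686 q [-0.12  0.2   1.79  0.    1.15 -1.58]
tool delta [ 0.0039 -0.0002  0.0063] turn 1.171 rows 0.11898633901642061 6.267907964991234
```

Request:
{"name": "play_rows", "arguments": {"moves": [[0.003, 0, 0, 0.15, 0.05], [0.003, 0, 0, 0.3, 0.05], [0.003, 0, 0, 0.45, 0.05], [0.003, 0, 0, 0.6, 0.05], [0.003, 0, 0, 0.75, 0.05]]}}

```text
clock: 4.62
position: [0.6093, 0.0032, 0.0424]
tool_rot: [[-0.655, 0.756, 0.01], [0.756, 0.655, -0.004], [-0.009, 0.005, -1.0]]
force: [7.9, -1.9, -1.4]
gripper_width: 0.686
```

```bash
python3 go.py .606 .0045 .036 18.5
```

```text
t 4.62 p [0.6093 0.0032 0.0424] phi 40.9 F [ 7.9 -1.9 -1.4] M [-0.91 -0.7   0.39] g 0.686 q [-0.12  0.2   1.79 -0.    1.14 -0.83]
tool delta [ 0.0032 -0.0016  0.0063] turn 0.391 rows 0.11628875544902673 2.093819886497792
```

Request:
{"name": "play_rows", "arguments": {"moves": [[0.002, 0, 0, 0.15, 0.05], [0.002, 0, 0, 0.3, 0.05], [0.002, 0, 0, 0.39, 0.05], [0.002, 0, 0, 0.39, 0.05], [0.002, 0, 0, 0.39, 0.05]]}}

```text
clock: 5.25
position: [0.6086, 0.0029, 0.0424]
tool_rot: [[-0.321, 0.947, 0.011], [0.947, 0.321, -0.006], [-0.009, 0.009, -1.0]]
force: [13.2, -8.5, -4.1]
gripper_width: 0.687
```

```bash
python3 go.py .606 .0045 .036 18.5
```

```text
t 5.25 p [0.6086 0.0029 0.0424] phi 18.7 F [13.2 -8.5 -4.1] M [-1.57 -0.8  -0.21] g 0.687 q [-0.12  0.19  1.79 -0.01  1.14 -0.44]
tool delta [ 0.0024 -0.002   0.0063] turn 0.004 rows 0.11296468805165481 0.019595877862117205
```

Request:
{"name": "play_rows", "arguments": {"moves": [[0, 0, 0, 0, 0.085], [0, 0, 0, 0, 0.085], [0, 0, 0, 0, 0.085], [0, 0, -0.05, 0, 0.085], [0, 0, -0.1, 0, 0.085]]}}

```text
clock: 5.88
position: [0.603, 0.0063, 0.1396]
tool_rot: [[-0.322, 0.947, -0.002], [0.947, 0.322, 0.0], [0.001, -0.002, -1.0]]
force: [2.1, -0.1, 0.9]
gripper_width: 0.994
```

```bash
python3 go.py .603 -.206 .14 36.8
```

```text
t 5.88 p [0.603  0.0063 0.1396] phi 18.8 F [ 2.1 -0.1  0.9] M [ 0.02 -0.    0.01] g 0.994 q [-0.11  0.08  1.75  0.    1.32 -0.44]
tool delta [-0.2011 -0.0683 -0.0005] turn -0.315 rows 3.3971891932235323 1.6864759370860896
```

Request:
{"name": "play_rows", "arguments": {"moves": [[-0.055, -0.018, 0, -0.15, 0.085], [-0.11, -0.036, 0, -0.3, 0.085], [-0.165, -0.054, 0, -0.315, 0.085], [-0.201, -0.068, 0, -0.315, 0.085], [-0.201, -0.068, 0, -0.315, 0.085]]}}

```text
clock: 6.5
position: [0.6037, -0.2086, 0.1394]
tool_rot: [[-0.596, 0.803, 0.0], [0.803, 0.596, -0.0], [-0.0, -0.0, -1.0]]
force: [0.2, 0.4, 0.6]
gripper_width: 0.993
```

```bash
python3 go.py .603 -.206 .040 36.8
```

```text
t 6.5 p [ 0.6037 -0.2086  0.1394] phi 36.6 F [0.2 0.4 0.6] M [-0.03 -0.01  0.02] g 0.993 q [-0.45  0.15  1.66 -0.    1.33 -1.09]
tool delta [0.0025 0.001  0.0994] turn -0.004 rows 1.5904490205206125 0.020934437405291273
```

Request:
{"name": "play_rows", "arguments": {"moves": [[0.001, 0.0, 0.04, 0, 0.085], [0.001, 0.0, 0.08, 0, 0.085], [0.001, 0.0, 0.1, 0, 0.085], [0.001, 0.0, 0.1, 0, 0.085], [0.001, 0, 0.1, 0, 0.05]]}}

```text
clock: 7.12
position: [0.6048, -0.2056, 0.0412]
tool_rot: [[-0.599, 0.801, 0.003], [0.801, 0.599, -0.001], [-0.003, 0.001, -1.0]]
force: [0.4, 0.6, 0.9]
gripper_width: 0.815
```

Request:
{"name": "play_rows", "arguments": {"moves": [[0, 0, 0, 0, 0.05], [0, 0, 0, 0, 0.05], [0, 0, 0, 0, 0.05], [0, 0, 0, 0, 0.05]]}}

```text
clock: 7.62
position: [0.6028, -0.2075, 0.0426]
tool_rot: [[-0.6, 0.8, -0.002], [0.8, 0.6, -0.004], [-0.002, -0.004, -1.0]]
force: [-8.4, -3.3, 8.0]
gripper_width: 0.683
```

```bash
python3 go.py .603 -.206 .040 -53
```

```text
t 7.62 p [ 0.6028 -0.2075  0.0426] phi 36.8 F [-8.4 -3.3  8. ] M [-0.76  1.79  0.11] g 0.683 q [-0.45  0.26  1.71 -0.01  1.17 -1.09]
tool delta [0.0011 0.0011 0.0026] turn 1.568 rows 0.04848190388176215 8.396483695284585
```

Request:
{"name": "play_rows", "arguments": {"moves": [[0, -0.002, 0, 0.15, 0.05], [0, -0.002, 0, 0.3, 0.05], [0, -0.002, 0, 0.45, 0.05], [0, -0.002, 0, 0.6, 0.05], [0, -0.002, 0, 0.75, 0.05]]}}

```text
clock: 8.25
position: [0.6016, -0.2078, 0.0424]
tool_rot: [[0.111, 0.994, -0.002], [0.994, -0.111, -0.003], [-0.003, -0.001, -1.0]]
force: [-5.7, -1.4, 7.8]
gripper_width: 0.69
```

Request:
{"name": "play_rows", "arguments": {"moves": [[0, 0, 0, 0.16, 0.05], [0, 0, 0, 0.32, 0.05], [0, 0, 0, 0.48, 0.05], [0, 0, 0, 0.64, 0.05], [0, 0, 0, 0.78, 0.05]]}}

```text
clock: 8.88
position: [0.6006, -0.2072, 0.0425]
tool_rot: [[0.778, 0.629, -0.004], [0.629, -0.778, -0.001], [-0.004, -0.002, -1.0]]
force: [-10.2, 1.1, 10.8]
gripper_width: 0.683
```

```bash
python3 go.py .603 -.206 .040 -53
```

```text
t 8.88 p [ 0.6006 -0.2072  0.0425] phi -51.1 F [-10.2   1.1  10.8] M [0.57 2.26 0.46] g 0.683 q [-0.45  0.26  1.72 -0.    1.17  0.44]
tool delta [0.0026 0.0005 0.0025] turn 0.034 rows 0.058487249155204236 0.18138781115891653
```

Request:
{"name": "play_rows", "arguments": {"moves": [[0, 0, 0, 0.035, 0.05], [0, 0, 0, 0.035, 0.05], [0, 0, 0, 0.035, 0.085], [0, 0, 0, 0.035, 0.085], [0, 0, 0, 0.035, 0.085]]}}

```text
clock: 9.5
position: [0.6025, -0.2067, 0.04]
tool_rot: [[0.797, 0.604, 0.001], [0.604, -0.797, -0.001], [0.001, 0.001, -1.0]]
force: [-0.5, -0.0, -0.2]
gripper_width: 0.998
```

Request:
{"name": "play_rows", "arguments": {"moves": [[0, 0, -0.05, 0, 0.085], [0, 0, -0.1, 0, 0.085], [0, 0, -0.1, 0, 0.085]]}}

```text
clock: 9.88
position: [0.6055, -0.2081, 0.146]
tool_rot: [[0.797, 0.604, 0.01], [0.604, -0.797, -0.005], [0.005, 0.01, -1.0]]
force: [0.9, -0.5, -0.2]
gripper_width: 0.997
```

```bash
python3 go.py .488 -.1443 .14 -45.6
```

```text
t 9.88 p [ 0.6055 -0.2081  0.146 ] phi -52.9 F [ 0.9 -0.5 -0.2] M [ 0.01 -0.04  0.03] g 0.997 q [-0.45  0.14  1.66  0.    1.33  0.48]
tool delta [-0.0552 -0.1218  0.0045] turn -0.127 rows 2.1412409477254215 0.6795405000461041
```

Request:
{"name": "play_rows", "arguments": {"moves": [[-0.022, -0.05, 0, -0.06, 0.085], [-0.044, -0.1, 0, -0.127, 0.085], [-0.0536, -0.119, 0, -0.127, 0.085], [-0.0536, -0.119, 0, -0.127, 0.085], [-0.0536, -0.119, 0, -0.127, 0.085]]}}

```text
clock: 10.5
position: [0.4879, -0.1444, 0.1393]
tool_rot: [[0.715, 0.7, 0.0], [0.7, -0.715, -0.0], [0.0, 0.0, -1.0]]
force: [-0.6, -0.7, 0.6]
gripper_width: 0.994
```

Request:
{"name": "play_rows", "arguments": {"moves": [[0, 0, 0.04, 0, 0.085], [0, 0, 0.08, 0, 0.085], [0, 0, 0.1, 0, 0.085], [0, 0, 0.1, 0, 0.085], [0, 0, 0.1, 0, 0.05]]}}

```text
clock: 11.12
position: [0.4886, -0.1447, 0.0403]
tool_rot: [[0.715, 0.699, 0.001], [0.699, -0.715, -0.001], [0.001, 0.002, -1.0]]
force: [-0.0, -0.2, 0.5]
gripper_width: 0.811
```

```bash
python3 go.py .488 -.1443 .04 -45.6
```

```text
t 11.12 p [ 0.4886 -0.1447  0.0403] phi -45.6 F [-0.  -0.2  0.5] M [-0.04  0.01 -0.01] g 0.811 q [-0.43 -0.02  2.03  0.    1.13  0.36]
tool delta [-0.0001 -0.0007  0.0003] turn -0.0 rows 0.012194429940206156 0.0016329741159949588
```

Request:
{"name": "play_rows", "arguments": {"moves": [[0, 0, 0, 0, 0.05], [0, 0, 0, 0, 0.05], [0, 0, 0, 0, 0.05], [0, 0, 0, 0, 0.05]]}}

```text
clock: 11.62
position: [0.489, -0.1449, 0.0414]
tool_rot: [[0.714, 0.7, 0.004], [0.7, -0.714, -0.002], [0.001, 0.004, -1.0]]
force: [0.1, -0.3, 5.8]
gripper_width: 0.687
```

```bash
python3 go.py .488 -.1443 .04 -149.5
```

```text
t 11.62 p [ 0.489  -0.1449  0.0414] phi -45.6 F [ 0.1 -0.3  5.8] M [-0.12  0.06  0.15] g 0.687 q [-0.43 -0.02  2.03 -0.    1.13  0.36]
tool delta [-0.0003 -0.0012  0.0014] turn 1.814 rows 0.02877158145549674 9.71108141811846
```

Well centred. Turning 1.814 rad.

Request:
{"name": "play_rows", "arguments": {"moves": [[0, 0, 0, 0.16, 0.05], [0, 0, 0, 0.32, 0.05], [0, 0, 0, 0.48, 0.05], [0, 0, 0, 0.64, 0.05], [0, 0, 0, 0.8, 0.05]]}}

```text
clock: 12.25
position: [0.4888, -0.1446, 0.0413]
tool_rot: [[1.0, -0.029, 0.003], [-0.029, -1.0, -0.002], [0.003, 0.002, -1.0]]
force: [0.8, 1.4, 7.7]
gripper_width: 0.684
```

Request:
{"name": "play_rows", "arguments": {"moves": [[0, 0, 0, 0.16, 0.05], [0, 0, 0, 0.32, 0.05], [0, 0, 0, 0.48, 0.05], [0, 0, 0, 0.64, 0.05], [0, 0, 0, 0.8, 0.05]]}}

```text
clock: 12.88
position: [0.4889, -0.1442, 0.0413]
tool_rot: [[0.676, -0.737, 0.003], [-0.737, -0.676, -0.001], [0.003, -0.002, -1.0]]
force: [0.8, 2.8, 7.1]
gripper_width: 0.688
```

Request:
{"name": "play_rows", "arguments": {"moves": [[0, 0, 0, 0.15, 0.05], [0, 0, 0, 0.214, 0.05], [0, 0, 0, 0.214, 0.05], [0, 0, 0, 0.214, 0.05]]}}

```text
clock: 13.38
position: [0.489, -0.1441, 0.0413]
tool_rot: [[0.506, -0.862, 0.003], [-0.862, -0.506, -0.0], [0.002, -0.003, -1.0]]
force: [2.8, 2.9, 7.4]
gripper_width: 0.688
```

```bash
python3 go.py .488 -.1443 .04 -149.5
```

```text
t 13.38 p [ 0.489  -0.1441  0.0413] phi -149.6 F [2.8 2.9 7.4] M [-0.02  0.38 -0.19] g 0.688 q [-0.43 -0.02  2.03  0.    1.13  2.18]
tool delta [-0.0003  0.001   0.0013] turn -0.001 rows 0.026631222583322615 0.00654345494794351
```

Request:
{"name": "play_rows", "arguments": {"moves": [[0, 0, 0, 0, 0.085], [0, 0, 0, 0, 0.085], [0, 0, 0, 0, 0.085], [0, 0, -0.06, 0, 0.085], [0, 0, -0.12, 0, 0.085]]}}

```text
clock: 14.0
position: [0.4863, -0.1437, 0.1595]
tool_rot: [[0.507, -0.862, -0.003], [-0.862, -0.507, 0.001], [-0.002, 0.002, -1.0]]
force: [1.7, 0.0, 1.1]
gripper_width: 0.996
```

Request:
{"name": "play_rows", "arguments": {"moves": [[0.02, 0.034, -0.03, -0.15, 0.085], [0.05, 0.08, -0.06, -0.3, 0.085], [0.08, 0.13, -0.08, -0.45, 0.085], [0.11, 0.18, -0.08, -0.6, 0.085], [0.14, 0.23, -0.08, -0.75, 0.085]]}}

```text
clock: 14.62
position: [0.3589, -0.3829, 0.2398]
tool_rot: [[0.96, -0.281, 0.001], [-0.281, -0.96, -0.001], [0.001, 0.001, -1.0]]
force: [1.1, 0.8, 0.2]
gripper_width: 0.995
```

```bash
python3 go.py .3 -.5 .24 -60
```

```text
t 14.62 p [ 0.3589 -0.3829  0.2398] phi -106.3 F [1.1 0.8 0.2] M [ 0.04 -0.06  0.03] g 0.995 q [-0.96 -0.2   1.83  0.    1.5   0.9 ]
tool delta [-0.0237  0.1289 -0.0002] turn -0.808 rows 2.0972564495576327 4.326821952196028
```

Request:
{"name": "play_rows", "arguments": {"moves": [[-0.012, 0.06, 0, -0.15, 0.085], [-0.024, 0.12, 0, -0.3, 0.085], [-0.024, 0.129, 0, -0.45, 0.085], [-0.024, 0.129, 0, -0.6, 0.085], [-0.024, 0.129, 0, -0.75, 0.085]]}}

```text
clock: 15.25
position: [0.2997, -0.4983, 0.2387]
tool_rot: [[0.894, 0.448, -0.0], [0.448, -0.894, 0.001], [0.0, -0.001, -1.0]]
force: [0.3, 0.7, -0.3]
gripper_width: 0.992
```

```bash
cat > m4.py <<'E'
import sys
from h import *
C=[(.6063,.004),(.6005,-.2065),(.488,-.1443)]
def holes(P,I,n,out):
    cols=[]
    for i,c in enumerate(C):
        q=P.reshape(-1,3);d=q[:,:2]-c;r=np.hypot(*d.T);th=np.arctan2(d[:,1],d[:,0])
        ring=(r>.020)&(r<.028)&(q[:,2]>.055);w=q[:,2]-np.nanmean(q[ring,2])
        sl=np.degrees(np.angle(np.nansum(-w[ring]*np.exp(6j*th[ring]))))/6%60
        q=q[(r<.0175)&(q[:,2]>.072)][:,:2];cc=np.array(c);phi=np.radians([18,67,91][i])
        for _ in range(10):
            nn=np.array([-np.sin(phi),np.cos(phi)]);s=(q-cc)@nn>0;a,b=q[s],q[~s]
            l=np.linalg.svd(np.vstack([a-a.mean(0),b-b.mean(0)]))[2][0];phi=np.arctan2(l[1],l[0])%np.pi;cc=(a.mean(0)+b.mean(0))/2
        print(n,'ABC'[i],'slots',sl.round(1),'hole',np.degrees(phi).round(1),(np.degrees(phi)%60).round(1),cc.round(4))
        g=np.clip((rect(n,I.astype(np.float32),c,.079,.05,266)/140.)**.6*255,0,255)
        z=rect(n,np.nan_to_num(P[...,2]).astype(np.float32),c,.072,.05,266)
        cols.append(np.vstack([g.astype(np.uint8),cv2.applyColorMap(np.clip((z-.055)/.03*255,0,255).astype(np.uint8),cv2.COLORMAP_JET)]))
    cv2.imwrite(out,np.hstack(cols))
if __name__=='__main__':
  for n in('top','scene'):
    I,D=acc(n,4);P=cloud(n,D);np.save(f'pics/I_{n}.npy',I);np.save(f'pics/P_{n}.npy',P)
    holes(P,I,n,f'pics/{sys.argv[1]}_{n}.png')
    cv2.imwrite(f'pics/{sys.argv[1]}_full_{n}.png',I.astype(np.uint8))
E
python3 m4.py b
```

```text
top A slots 18.7 hole 19.8 19.8 [0.6058 0.0056]
top B slots 6.4 hole 68.4 8.4 [ 0.5993 -0.2049]
top C slots 31.0 hole 91.1 31.1 [ 0.487 -0.143]
scene A slots 16.2 hole 21.7 21.7 [0.608 0.002]
scene B slots 5.2 hole 62.5 2.5 [ 0.6009 -0.2085]
scene C slots 32.1 hole 93.5 33.5 [ 0.4891 -0.1446]
```

View pics/b_top.png

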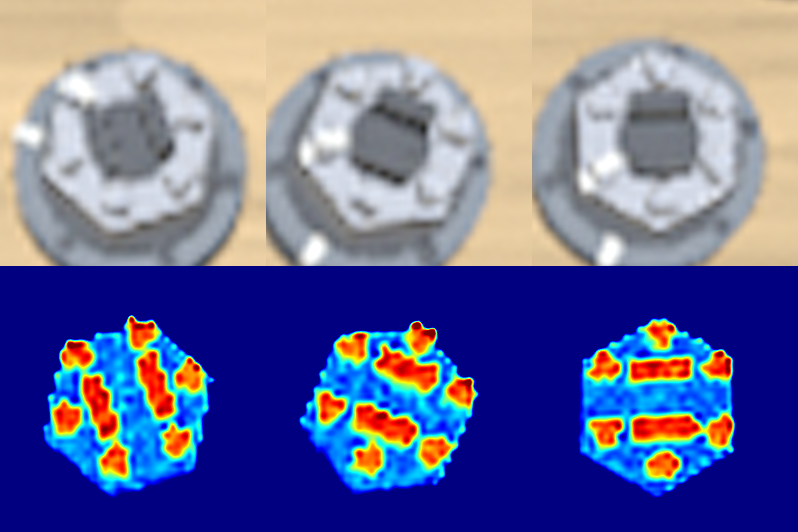

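View pics/b_full_top.png

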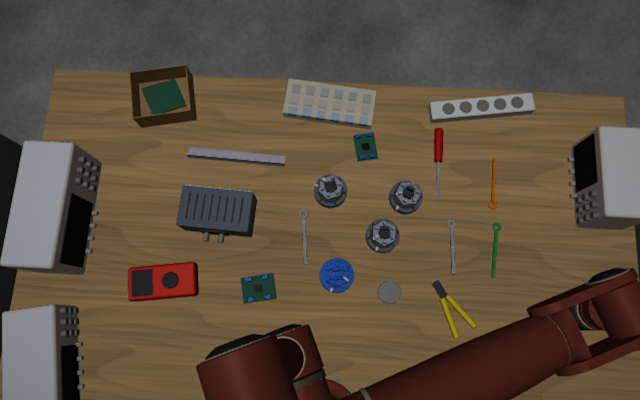

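Castle slots now line up with the cotter holes on all three hubs, and each white tooth is just clockwise of its flange stripe. Pins are unchanged at (304,236) and (452,247). Re-measuring the pins in both views.

```bash
cat > pins.py <<'E'
from h import *
def pin(n,I,x0,y0,x1,y1,z=.006):
    g=I[y0:y1,x0:x1].astype(float);sat=(g.max(2)-g.min(2))/g.max(2);k=(sat<.25).astype(np.uint8)
    N,L,S,_=cv2.connectedComponentsWithStats(k);b=1+S[1:,4].argmax();ys,xs=np.nonzero(L==b)
    w=ray(n,np.c_[xs+x0,ys+y0],z)[:,:2];l=cv2.fitLine(w.astype(np.float32),cv2.DIST_HUBER,0,.001,.001).ravel();d=l[:2]*np.sign(l[0]);t=(w-l[2:])@d
    q=(w-l[2:])@np.array([-d[1],d[0]]);hi=q[t>t.max()-.022];lo=q[t<t.min()+.022]
    e=l[2:]+t.max()*d;print(n,len(w),'far-x end',e.round(4),'dir',np.degrees(np.arctan2(d[1],d[0])).round(2),'len',np.ptp(t).round(4),'widths far/near',np.ptp(hi).round(4),np.ptp(lo).round(4),'bar pt 44mm',(e-.044*d).round(4),'origin',(e-.092*d).round(4))
if __name__=='__main__':
    I=np.load('pics/I_top.npy');J=np.load('pics/I_scene.npy')
    pin('top',I,290,205,316,270);pin('scene',J,322,176,350,214)
    pin('top',I,440,215,465,280);pin('scene',J,204,192,228,236)
E
python3 pins.py; python3 go.py .508 -.336 .1 -87.3
```

```text
top 211 far-x end [0.5537 0.0789] dir 6.09 len 0.1514 widths far/near 0.0227 0.0064 bar pt 44mm [0.51   0.0743] origin [0.4622 0.0692]
scene 138 far-x end [0.5519 0.0772] dir 5.47 len 0.1549 widths far/near 0.0257 0.0119 bar pt 44mm [0.5081 0.073 ] origin [0.4603 0.0684]
top 221 far-x end [ 0.547  -0.3343] dir 2.83 len 0.1497 widths far/near 0.0227 0.0087 bar pt 44mm [ 0.5031 -0.3364] origin [ 0.4551 -0.3388]
scene 143 far-x end [ 0.546  -0.3369] dir 2.14 len 0.1542 widths far/near 0.0252 0.011 bar pt 44mm [ 0.502  -0.3385] origin [ 0.454  -0.3403]
t 15.65 p [ 0.3003 -0.498   0.2393] phi -63.6 F [-0.  -0.2  0.8] M [-0.05 -0.03  0.04] g 0.991 q [-1.16 -0.05  1.71  0.    1.49 -0.05]
tool delta [ 0.2581 -0.053   0.1393] turn 0.413 rows 4.767892635690055 2.2104400346325184
```

Request:
{"name": "play_rows", "arguments": {"moves": [[0.052, -0.011, 0.02, 0.1, 0.04], [0.104, -0.022, 0.05, 0.2, 0.04], [0.156, -0.033, 0.08, 0.3, 0.04], [0.208, -0.044, 0.11, 0.413, 0.04], [0.259, -0.053, 0.139, 0.413, 0.04]]}}

```text
clock: 16.27
position: [0.5099, -0.3342, 0.0996]
tool_rot: [[0.999, 0.047, 0.0], [0.047, -0.999, -0.0], [0.0, 0.0, -1.0]]
force: [0.1, 0.3, 0.1]
gripper_width: 0.466
```

Request:
{"name": "play_rows", "arguments": {"moves": [[0, 0, 0.02, 0, 0.03], [0, 0, 0.06, 0, 0.03], [0, 0, 0.06, 0, 0.03]]}}

```text
clock: 16.65
position: [0.5058, -0.3339, 0.0366]
tool_rot: [[0.999, 0.047, -0.006], [0.047, -0.999, 0.005], [-0.006, -0.005, -1.0]]
force: [-0.2, 0.7, -0.0]
gripper_width: 0.351
```

```bash
python3 go.py .509 -.337 .002 -87.3; python3 - <<'E'
from h import *
J,_=env.capture('scene'); I,_=env.capture('top')
c=proj('scene',[.5,-.337,.02])[0].astype(int);e=proj('top',[.5,-.337,.02])[0].astype(int)
f=lambda i,c:cv2.resize(i[c[1]-40:c[1]+40,c[0]-40:c[0]+40],(400,400),interpolation=3)
cv2.imwrite('pics/p2.png',np.hstack([f(I,e),f(J,c)]))
E
```

```text
t 16.65 p [ 0.5058 -0.3339  0.0366] phi -87.3 F [-0.2  0.7 -0. ] M [ 0.03  0.04 -0.02] g 0.351 q [-0.71  0.21  1.79 -0.    1.15  0.82]
tool delta [0.0033 0.0034 0.0345] turn -0.0 rows 0.5575593496469117 0.0011337970547825645
```

View pics/p2.png

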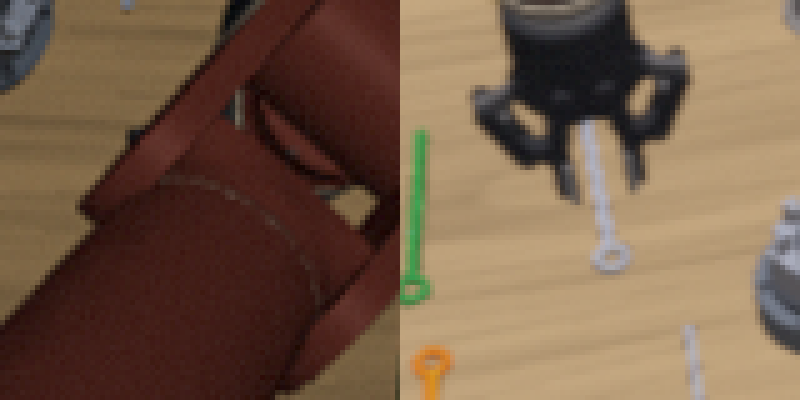

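The scene crop shows the fingers at (568,190) and (635,180), straddling the steel pin bar with its eye at (610,257). The green and orange look-alikes are well to the left.

Request:
{"name": "play_rows", "arguments": {"moves": [[0, 0.002, 0.02, 0, 0.03], [0, 0.002, 0.0365, 0, 0.03], [0, 0.002, 0.0365, 0, 0.03], [0, 0.002, 0.0365, 0, 0.03]]}}

```text
clock: 17.25
position: [0.5087, -0.3375, 0.0037]
tool_rot: [[0.999, 0.048, -0.0], [0.048, -0.999, 0.0], [-0.0, -0.0, -1.0]]
force: [-0.4, -0.1, -0.3]
gripper_width: 0.351
```

```bash
python3 go.py .509 -.337 .002 -87.3
```

```text
t 17.25 p [ 0.5087 -0.3375  0.0037] phi -87.3 F [-0.4 -0.1 -0.3] M [ 0.06 -0.1  -0.02] g 0.351 q [-0.71  0.26  1.79 -0.    1.09  0.82]
tool delta [ 0.0003 -0.0005  0.0017] turn 0.001 rows 0.028727738164652298 0.003428000807087505
```

Request:
{"name": "play_rows", "arguments": {"moves": [[0, 0, 0, 0, 0.01], [0, 0, 0, 0, 0.0], [0, 0, 0, 0, 0.0], [0, 0, 0, 0, 0.0]]}}

```text
clock: 17.75
position: [0.5093, -0.3379, 0.0047]
tool_rot: [[0.999, 0.048, 0.001], [0.048, -0.999, -0.001], [0.001, 0.001, -1.0]]
force: [-0.4, 0.6, 3.8]
gripper_width: 0.056
```

```bash
python3 go.py .509 -.337 .002 -87.3
```

```text
t 17.75 p [ 0.5093 -0.3379  0.0047] phi -87.3 F [-0.4  0.6  3.8] M [ 0.07  0.   -0.01] g 0.056 q [-0.71  0.26  1.79  0.    1.09  0.82]
tool delta [-0.0003 -0.0009  0.0027] turn 0.001 rows 0.045844120523139804 0.0035614641876053673
```

Request:
{"name": "play_rows", "arguments": {"moves": [[0, 0, -0.03, 0, 0.0], [0, 0, -0.08, 0, 0.0], [0, 0, -0.1, 0, 0.0], [0, 0, -0.1, 0, 0.0]]}}

```text
clock: 18.25
position: [0.5095, -0.3381, 0.1051]
tool_rot: [[0.999, 0.048, 0.002], [0.048, -0.999, -0.002], [0.002, 0.002, -1.0]]
force: [1.2, 0.5, -0.1]
gripper_width: 0.06
```

```bash
python3 go.py .62 -.158 .12 -22; python3 - <<'E'
from h import *
J,D=env.capture('scene')
c=proj('scene',[.509,-.337,.1])[0].astype(int)
cv2.imwrite('pics/p2b.png',cv2.resize(J[c[1]-40:c[1]+60,c[0]-60:c[0]+60],(720,600),interpolation=3))
E
```

```text
t 18.25 p [ 0.5095 -0.3381  0.1051] phi -87.3 F [ 1.2  0.5 -0.1] M [ 0.02 -0.02  0.02] g 0.06 q [-0.71  0.13  1.75 -0.    1.26  0.82]
tool delta [ 0.119  -0.1746 -0.015 ] turn -1.139 rows 3.3893085178639155 6.0989472360656345
```

View pics/p2b.png

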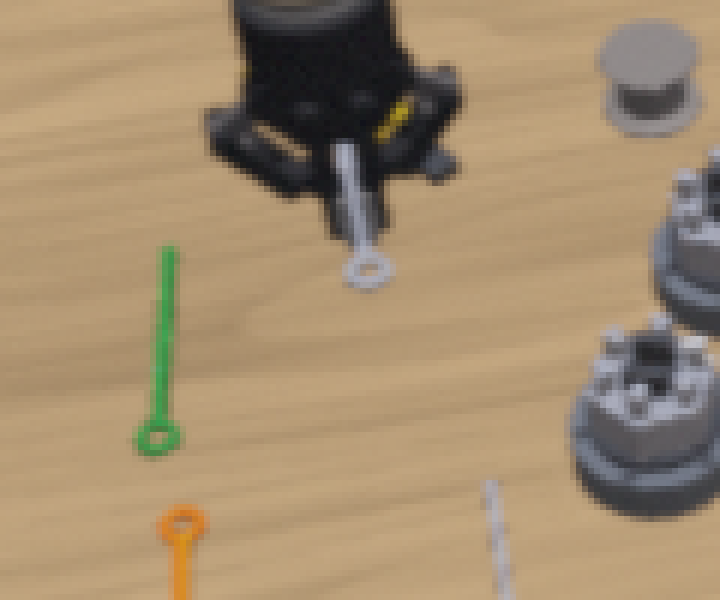

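The pin is held, with its eye at (367,270) in the crop. Checking its tilt from depth.

```bash
cat > held.py <<'E'
from h import *
# steel-coloured pixels near the tool, fit 3D line; x0.. in world box
s=env.read_state();p=np.array(s['position']);R=np.array(s['tool_rot']);ax=R[:,0]
for n in('scene','top'):
    I,D=acc(n,3);P=cloud(n,D);g=I
    q=P.reshape(-1,3);b=g.max(2).ravel();sat=((g.max(2)-g.min(2))/g.max(2)).ravel()
    d=q-p;lat=d@R[:,1];t=d@ax
    k=(abs(lat)<.016)&(abs(t)<.17)&(abs(d[:,2])<.05)&(b>100)&(sat<.3)
    if k.sum()<8: print(n,'few',k.sum());continue
    A=np.polyfit(t[k],d[k,2],1);B=np.polyfit(t[k],lat[k],1)
    print(n,k.sum(),'t range',t[k].min().round(4),t[k].max().round(4),'z slope deg',np.degrees(np.arctan(A[0])).round(1),'z at0 (top of bar rel tcp)',A[1].round(4),'yaw slope deg',np.degrees(np.arctan(B[0])).round(1),'lat0',B[1].round(4))
    for lo in np.arange(-.12,.12,.02):
        m=k&(t>lo)&(t<lo+.02)
        if m.sum()>2: print('  ',lo.round(2),m.sum(),'z',np.median(d[m,2]).round(4),'lat',np.median(lat[m]).round(4))
E
python3 held.py
```

```text
scene 95 t range -0.0659 0.0355 z slope deg -1.6 z at0 (top of bar rel tcp) 0.0085 yaw slope deg -0.4 lat0 0.0009
   -0.08 4 z 0.0038 lat 0.002
   -0.06 7 z 0.0049 lat 0.0012
   -0.04 8 z 0.0049 lat 0.0015
   -0.02 12 z 0.0061 lat 0.0013
   0.0 36 z 0.0064 lat -0.0011
   0.02 28 z 0.0018 lat 0.0021
top few 0held.py:6: RuntimeWarning: invalid value encountered in divide
  q=P.reshape(-1,3);b=g.max(2).ravel();sat=((g.max(2)-g.min(2))/g.max(2)).ravel()
```

Request:
{"name": "play_rows", "arguments": {"moves": [[0.022, -0.03, -0.02, -0.16, 0.0], [0.045, -0.06, -0.02, -0.32, 0.0], [0.067, -0.1, -0.02, -0.48, 0.0], [0.09, -0.13, -0.02, -0.64, 0.0], [0.11, -0.16, -0.02, -0.8, 0.0]]}}

```text
clock: 19.23
position: [0.6113, -0.1711, 0.123]
tool_rot: [[0.657, 0.753, -0.001], [0.753, -0.657, 0.0], [-0.0, -0.001, -1.0]]
force: [0.4, -0.6, -0.2]
gripper_width: 0.058
```

```bash
python3 go.py .622 -.1564 .12 -23
```

```text
t 19.23 p [ 0.6113 -0.1711  0.123 ] phi -41.1 F [ 0.4 -0.6 -0.2] M [ 0.01 -0.06  0.04] g 0.058 q [-0.39  0.16  1.68 -0.    1.3   0.33]
tool delta [ 0.0181 -0.0016  0.003 ] turn -0.316 rows 0.29442894450500046 1.6922720053472993
```

Request:
{"name": "play_rows", "arguments": {"moves": [[0.01, -0.001, 0, -0.16, 0.0], [0.018, -0.0016, 0.0, -0.316, 0.0], [0.018, -0.0016, 0.015, -0.316, 0.0], [0.018, -0.0016, 0.025, -0.316, 0.0], [0.018, -0.0016, 0.025, -0.316, 0.0]]}}

```text
clock: 19.85
position: [0.6201, -0.1577, 0.0963]
tool_rot: [[0.398, 0.918, -0.004], [0.918, -0.398, 0.001], [-0.0, -0.004, -1.0]]
force: [-0.2, 0.5, -0.2]
gripper_width: 0.06
```

Request:
{"name": "play_rows", "arguments": {"moves": [[0, 0, 0, 0, 0.0], [0, 0, 0, 0, 0.0]]}}

```text
clock: 20.1
position: [0.622, -0.1582, 0.0994]
tool_rot: [[0.396, 0.918, 0.001], [0.918, -0.396, -0.0], [0.0, 0.001, -1.0]]
force: [0.9, -0.9, -0.9]
gripper_width: 0.056
```

```bash
python3 go.py .622 -.1564 .09 -23; python3 held.py 2>/dev/null; python3 - <<'E'
from h import *
J,D=env.capture('scene')
c=proj('scene',[.61,-.19,.08])[0].astype(int)
cv2.imwrite('pics/p2c.png',cv2.resize(J[c[1]-40:c[1]+40,c[0]-40:c[0]+40],(560,560),interpolation=3))
E
```

```text
t 20.1 p [ 0.622  -0.1582  0.0994] phi -23.4 F [ 0.9 -0.9 -0.9] M [0.03 0.03 0.03] g 0.056 q [-0.36  0.2   1.68  0.    1.26  0.04]
tool delta [ 0.0016 -0.0007  0.0094] turn -0.006 rows 0.15320337740700157 0.03328579318136216
scene 272 t range -0.1153 0.0361 z slope deg 3.3 z at0 (top of bar rel tcp) -0.0083 yaw slope deg -0.0 lat0 0.0009
   -0.12 16 z 0.0036 lat 0.0006
   -0.1 33 z 0.0026 lat 0.0017
   -0.08 65 z -0.0204 lat 0.0009
   -0.06 32 z 0.0033 lat 0.002
   -0.04 76 z -0.0254 lat 0.0007
   -0.02 8 z 0.0071 lat 0.0027
   0.0 19 z 0.0036 lat -0.0004
   0.02 23 z 0.0046 lat 0.0022
top 27 t range -0.1111 -0.0831 z slope deg 4.6 z at0 (top of bar rel tcp) 0.0101 yaw slope deg -2.1 lat0 -0.005
   -0.12 12 z 0.0021 lat -0.0013
   -0.1 15 z 0.0033 lat -0.0014
```

View pics/p2c.png

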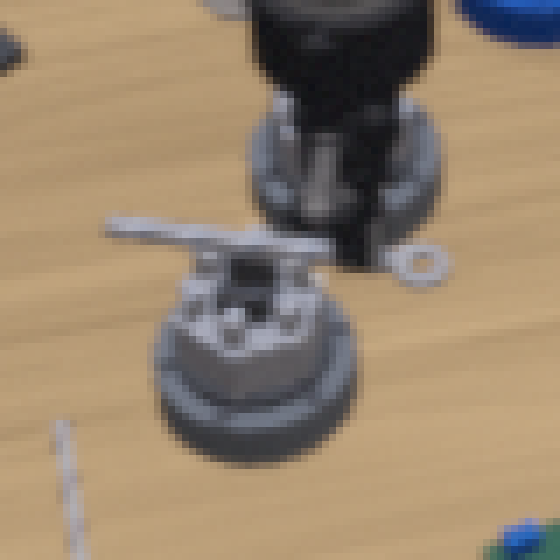

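The scene shows the level pin hovering above hub B and crossing its slots: tail (110,228), eye (420,263). Its offset is under 1 mm, so I'll lower it.

Request:
{"name": "play_rows", "arguments": {"moves": [[0.001, 0, 0.01, 0, 0.0], [0.001, 0, 0.02, 0, 0.0], [0.001, 0, 0.025, 0, 0.0], [0.001, 0, 0.029, 0, 0.0], [0.001, 0, 0.029, 0, 0.0]]}}

```text
clock: 21.08
position: [0.6218, -0.1568, 0.0693]
tool_rot: [[0.396, 0.918, -0.001], [0.918, -0.396, 0.0], [-0.0, -0.001, -1.0]]
force: [0.9, -0.5, -1.1]
gripper_width: 0.057
```

```bash
python3 go.py .622 -.1564 .067 -23; python3 held.py 2>/dev/null|head -9
```

```text
t 21.07 p [ 0.6218 -0.1568  0.0693] phi -23.3 F [ 0.9 -0.5 -1.1] M [-0.06 -0.06  0.01] g 0.057 q [-0.36  0.24  1.69  0.    1.21  0.04]
tool delta [ 0.0005 -0.      0.0023] turn -0.006 rows 0.037957731876849955 0.029851415644471274
scene 274 t range -0.1139 0.0337 z slope deg 0.2 z at0 (top of bar rel tcp) -0.0036 yaw slope deg -0.5 lat0 0.0016
   -0.12 22 z 0.0042 lat 0.0019
   -0.1 42 z 0.0021 lat 0.0024
   -0.08 51 z 0.0066 lat 0.0016
   -0.06 30 z 0.0052 lat 0.0012
   -0.04 54 z 0.003 lat 0.0025
   -0.02 32 z -0.0397 lat 0.0024
   0.0 21 z 0.005 lat -0.0001
   0.02 22 z 0.0038 lat 0.0018
```

Pin top is about 73 mm up, so its bottom is about 65 mm and below the tooth tops. No contact force. I'll lower 2 mm more and release.

Request:
{"name": "play_rows", "arguments": {"moves": [[0, 0, 0.002, 0, 0.0], [0, 0, 0.002, 0, 0.0], [0, 0, 0.002, 0, 0.02], [0, 0, 0.002, 0, 0.03], [0, 0, 0.002, 0, 0.03]]}}

```text
clock: 22.0
position: [0.6222, -0.157, 0.0679]
tool_rot: [[0.396, 0.918, 0.0], [0.918, -0.396, -0.0], [-0.0, 0.0, -1.0]]
force: [0.4, -0.7, -0.2]
gripper_width: 0.351
```

Request:
{"name": "play_rows", "arguments": {"moves": [[0, 0, -0.03, 0, 0.03], [0, 0, -0.08, 0, 0.03], [0, 0, -0.1, 0, 0.05], [0, 0, -0.1, 0, 0.05]]}}

```text
clock: 22.5
position: [0.6231, -0.1573, 0.1698]
tool_rot: [[0.396, 0.918, 0.004], [0.918, -0.396, -0.001], [0.0, 0.004, -1.0]]
force: [0.4, -0.4, -0.3]
gripper_width: 0.59
```

```bash
python3 go.py .51 .073 .16 -84; python3 - <<'E'
from h import *
J,D=acc('scene',3)
q=cloud('scene',D)
u=proj('scene',[.6005,-.207,.07])[0].astype(int)
c=np.array([.6010,-.2083]);a=np.radians(67);e=np.array([np.cos(a),np.sin(a)]);nn=np.array([e[1],-e[0]])
P=q.reshape(-1,3);d=P[:,:2]-c;t=d@e;l=d@nn
for lo in np.arange(-.08,.1,.02):
    m=(t>lo)&(t<lo+.02)&(abs(l)<.006)&(P[:,2]>.05);print(lo.round(2),m.sum(),np.nanmedian(P[m,2]).round(4) if m.any() else '')
cv2.imwrite('pics/p2d.png',cv2.resize(J[u[1]-40:u[1]+40,u[0]-40:u[0]+40].astype(np.uint8),(560,560),interpolation=3))
E
```

```text
t 22.5 p [ 0.6231 -0.1573  0.1698] phi -23.3 F [ 0.4 -0.4 -0.3] M [-0.05  0.02 -0.02] g 0.59 q [-0.36  0.13  1.63  0.    1.37  0.04]
tool delta [ 0.1667 -0.1951  0.0091] turn 1.059 rows 4.108744909795435 5.670801336019096
-0.08 0 
-0.06 19 0.0705
-0.04 15 0.0725
-0.02 15 0.0733
0.0 45 0.4895
0.02 47 0.0746
0.04 45 0.4862
0.06 44 0.4866
0.08 73 0.3791
```

View pics/p2d.png

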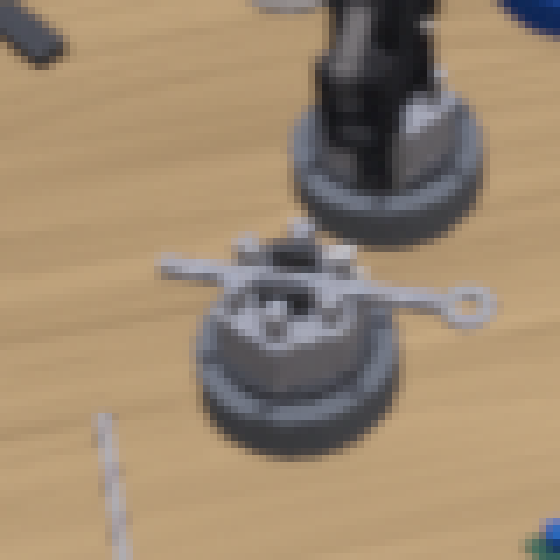

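The pin lies in hub B's slot, tail (165,265), eye (470,303). On to the second pin.

Request:
{"name": "play_rows", "arguments": {"moves": [[0.03, -0.034, 0, 0.17, 0.05], [0.06, -0.068, 0, 0.35, 0.04], [0.095, -0.107, 0, 0.53, 0.03], [0.13, -0.146, 0, 0.71, 0.03], [0.165, -0.185, 0, 0.89, 0.03]]}}

```text
clock: 23.28
position: [0.5153, 0.0692, 0.1653]
tool_rot: [[0.964, 0.264, -0.004], [0.264, -0.964, 0.0], [-0.004, -0.001, -1.0]]
force: [-0.4, 0.8, -0.1]
gripper_width: 0.351
```

Request:
{"name": "play_rows", "arguments": {"moves": [[0, 0, 0, 0.171, 0.03], [0, 0, 0.04, 0.171, 0.03], [0, 0, 0.07, 0.171, 0.03], [0, 0, 0.07, 0.171, 0.03]]}}

```text
clock: 23.78
position: [0.5137, 0.0679, 0.0929]
tool_rot: [[0.995, 0.103, -0.01], [0.103, -0.995, 0.0], [-0.01, -0.001, -1.0]]
force: [-0.3, -0.2, -0.7]
gripper_width: 0.351
```

```bash
python3 go.py .515 .0744 .003 -84.1; python3 - <<'E'
from h import *
J,_=acc('scene',2);np.save('pics/I_scene.npy',J)
from pins import pin
pin('scene',J,322,176,350,214)
c=proj('scene',[.5,.07,.03])[0].astype(int)
cv2.imwrite('pics/p1a.png',cv2.resize(J[c[1]-40:c[1]+40,c[0]-40:c[0]+40].astype(np.uint8),(560,560),interpolation=3))
E
```

```text
t 23.77 p [0.5137 0.0679 0.0929] phi -84.1 F [-0.3 -0.2 -0.7] M [0.   0.05 0.01] g 0.351 q [-0.01 -0.07  1.97  0.    1.25  1.46]
tool delta [ 0.0028 -0.0062  0.0898] turn -0.0 rows 1.4416132839458344 0.0008328590462402671
scene 190 far-x end [0.552  0.0734] dir 0.16 len 0.1732 widths far/near 0.0256 0.034 bar pt 44mm [0.508  0.0733] origin [0.46   0.0732]h.py:24: RuntimeWarning: All-NaN slice encountered
  return np.mean(I,0),np.nanmedian(D,0)
```

View pics/p1a.png

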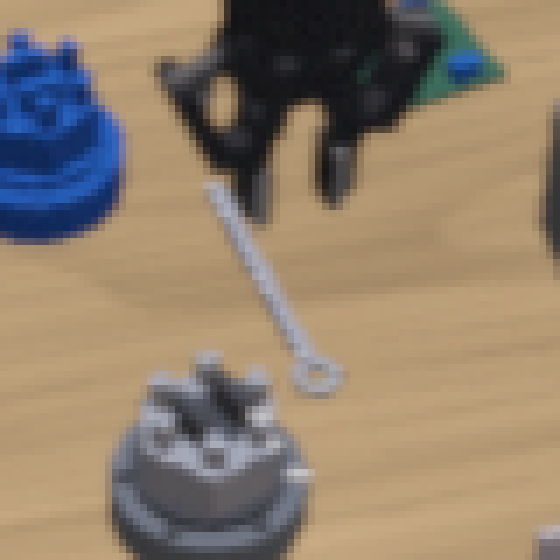

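```bash
python3 - <<'E'
from h import *
J=np.load('pics/I_scene.npy')
J[J.max(2)<110]=[0,0,255]
from pins import pin
pin('scene',J,322,176,350,214)
E
```

```text
scene 140 far-x end [0.5519 0.0771] dir 5.32 len 0.1549 widths far/near 0.0257 0.0121 bar pt 44mm [0.5081 0.0731] origin [0.4603 0.0686]
```

Request:
{"name": "play_rows", "arguments": {"moves": [[0.001, -0.005, 0.04, 0, 0.03], [0.001, -0.005, 0.07, 0, 0.03], [0.001, -0.005, 0.07, 0, 0.03], [0.001, -0.005, 0.07, 0, 0.03]]}}

```text
clock: 24.38
position: [0.5196, 0.0728, 0.0299]
tool_rot: [[0.995, 0.102, 0.003], [0.102, -0.995, -0.0], [0.003, 0.0, -1.0]]
force: [0.8, -0.5, 1.1]
gripper_width: 0.352
```

```bash
python3 go.py .515 .0744 .003 -84.1
```

```text
t 24.38 p [0.5196 0.0728 0.0299] phi -84.1 F [ 0.8 -0.5  1.1] M [-0.04 -0.02  0.06] g 0.352 q [-0.    0.03  2.   -0.    1.11  1.47]
tool delta [-0.0045 -0.002   0.0269] turn -0.0 rows 0.4373459098523731 0.001600462681191908
```

Request:
{"name": "play_rows", "arguments": {"moves": [[-0.004, -0.002, 0.015, 0, 0.03], [-0.004, -0.002, 0.026, 0, 0.03], [-0.004, -0.002, 0.026, 0, 0.03], [-0.004, -0.002, 0.026, 0, 0.0], [-0.004, -0.002, 0.026, 0, 0.0]]}}

```text
clock: 25.0
position: [0.5143, 0.0745, 0.0023]
tool_rot: [[0.995, 0.103, 0.001], [0.103, -0.995, -0.0], [0.001, 0.0, -1.0]]
force: [0.1, 0.4, 0.4]
gripper_width: 0.064
```

Request:
{"name": "play_rows", "arguments": {"moves": [[0, 0, 0, 0, 0], [0, 0, 0, 0, 0], [0, 0, 0, 0, 0]]}}

```text
clock: 25.38
position: [0.5142, 0.0745, 0.0022]
tool_rot: [[0.995, 0.103, 0.001], [0.103, -0.995, -0.0], [0.001, 0.0, -1.0]]
force: [0.9, 0.6, 1.5]
gripper_width: 0.063
```

```bash
python3 go.py .515 .0744 .003 -84.1
```

```text
t 25.38 p [0.5142 0.0745 0.0022] phi -84.1 F [0.9 0.6 1.5] M [-0.08 -0.07 -0.04] g 0.063 q [ 0.    0.07  2.01 -0.    1.06  1.47]
tool delta [ 0.0008  0.0002 -0.0008] turn -0.0 rows 0.018562459120729465 0.0010462389415485812
```

Request:
{"name": "play_rows", "arguments": {"moves": [[0, 0, -0.04, 0, 0], [0, 0, -0.09, 0, 0], [0, 0, -0.12, 0, 0], [0, 0, -0.12, 0, 0], [0, 0, -0.12, 0, 0]]}}

```text
clock: 26.0
position: [0.5128, 0.0745, 0.1203]
tool_rot: [[0.995, 0.103, -0.002], [0.103, -0.995, 0.0], [-0.002, -0.0, -1.0]]
force: [-0.7, -0.1, -1.0]
gripper_width: 0.064
```

```bash
python3 go.py .658 .021 .12 -71; python3 held.py 2>/dev/null
```

```text
t 26.0 p [0.5128 0.0745 0.1203] phi -84.1 F [-0.7 -0.1 -1. ] M [0.01 0.02 0.03] g 0.064 q [ 0.   -0.11  1.96  0.    1.29  1.47]
tool delta [ 1.39e-01  6.81e-02 -1.00e-04] turn -0.229 rows 2.476097694552884 1.225281816063435
scene 54 t range -0.0899 0.0359 z slope deg -1.1 z at0 (top of bar rel tcp) 0.0064 yaw slope deg 0.6 lat0 0.0028
   -0.1 4 z 0.0078 lat 0.0014
   -0.08 7 z 0.0071 lat 0.0032
   0.0 16 z 0.0064 lat 0.0012
   0.02 25 z 0.0055 lat 0.0049
top 21 t range -0.0298 -0.0136 z slope deg 1.6 z at0 (top of bar rel tcp) 0.0066 yaw slope deg 2.0 lat0 -0.0009
   -0.04 12 z 0.0059 lat -0.0018
   -0.02 9 z 0.0067 lat -0.0013
```

Request:
{"name": "play_rows", "arguments": {"moves": [[0.045, 0.022, 0, -0.1, 0], [0.09, 0.044, 0, -0.229, 0], [0.139, 0.068, 0, -0.229, 0], [0.139, 0.068, 0.02, -0.229, 0], [0.139, 0.068, 0.025, -0.229, 0]]}}

```text
clock: 26.92
position: [0.6568, 0.0214, 0.0934]
tool_rot: [[0.946, 0.326, -0.006], [0.326, -0.946, 0.001], [-0.005, -0.003, -1.0]]
force: [0.3, -0.8, -1.3]
gripper_width: 0.068
```

Request:
{"name": "play_rows", "arguments": {"moves": [[0, 0, 0, 0, 0], [0, 0, 0, 0, 0], [0, 0, 0, 0, 0]]}}

```text
clock: 27.3
position: [0.6591, 0.0215, 0.0979]
tool_rot: [[0.945, 0.326, 0.002], [0.326, -0.945, -0.0], [0.001, 0.001, -1.0]]
force: [0.3, -0.3, -1.0]
gripper_width: 0.068
```

```bash
python3 go.py .6593 .0212 .067 -71; python3 held.py 2>/dev/null; python3 - <<'E'
from h import *
s=env.read_state();p=np.array(s['position']);R=np.array(s['tool_rot'])
print('A centre (scene) in tool t,lat',(R.T@(np.array([.6079,.0021,p[2]])-p)).round(4))
J,D=env.capture('scene')
c=proj('scene',[.62,.01,.08])[0].astype(int)
cv2.imwrite('pics/p1c.png',cv2.resize(J[c[1]-40:c[1]+40,c[0]-40:c[0]+40],(560,560),interpolation=3))
E
```

```text
t 27.3 p [0.6591 0.0215 0.0979] phi -71.0 F [ 0.3 -0.3 -1. ] M [0.02 0.04 0.  ] g 0.068 q [-0.08  0.24  1.63  0.    1.26  1.16]
tool delta [0.0001 0.0003 0.0309] turn 0.001 rows 0.4940884703955918 0.003388997930488229
scene 134 t range -0.1137 0.0369 z slope deg 5.9 z at0 (top of bar rel tcp) -0.0056 yaw slope deg -1.5 lat0 0.0028
   -0.12 11 z 0.0074 lat 0.0032
   -0.1 16 z 0.0062 lat 0.0018
   -0.08 11 z -0.0194 lat 0.0109
   -0.06 7 z -0.0328 lat 0.0007
   -0.04 37 z -0.0342 lat 0.0062
   0.0 23 z 0.0075 lat -0.0005
   0.02 28 z 0.0056 lat 0.0022
top few 4
A centre (scene) in tool t,lat [-0.0546  0.0013 -0.    ]
```

View pics/p1c.png

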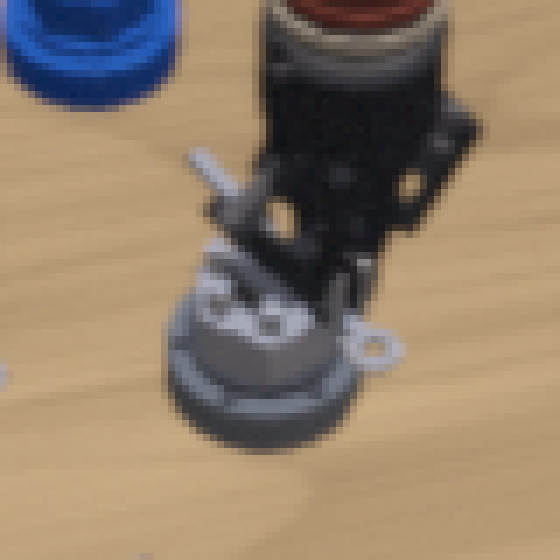

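Request:
{"name": "play_rows", "arguments": {"moves": [[0, 0, 0.01, 0, 0], [0, 0, 0.02, 0, 0], [0, 0, 0.026, 0, 0], [0, 0, 0.03, 0, 0], [0, 0, 0.03, 0, 0]]}}

```text
clock: 28.28
position: [0.6588, 0.0211, 0.0663]
tool_rot: [[0.945, 0.326, -0.001], [0.326, -0.945, 0.0], [-0.001, -0.0, -1.0]]
force: [0.9, -0.5, 0.1]
gripper_width: 0.069
```

```bash
python3 go.py .6593 .0212 .065 -71; python3 held.py 2>/dev/null
```

```text
t 28.27 p [0.6588 0.0211 0.0663] phi -71.0 F [ 0.9 -0.5  0.1] M [-0.01 -0.06 -0.06] g 0.069 q [-0.08  0.28  1.65 -0.    1.22  1.16]
tool delta [0.0005 0.0001 0.0013] turn 0.0 rows 0.02237580486432555 0.0007882031642275167
scene 123 t range -0.116 0.1692 z slope deg -3.0 z at0 (top of bar rel tcp) -0.0038 yaw slope deg 0.4 lat0 0.0038
   -0.12 13 z 0.006 lat 0.0038
   -0.1 16 z 0.0076 lat 0.0038
   -0.08 3 z 0.0105 lat 0.0072
   -0.06 3 z -0.0004 lat -0.0002
   -0.04 10 z -0.0042 lat 0.0125
   -0.02 17 z -0.0363 lat 0.0045
   0.0 26 z 0.0078 lat 0.0013
   0.02 29 z 0.0063 lat 0.0023
top few 5
```

Request:
{"name": "play_rows", "arguments": {"moves": [[0, 0, 0.002, 0, 0.0], [0, 0, 0.002, 0, 0.0], [0, 0, 0.002, 0, 0.02], [0, 0, 0.002, 0, 0.03], [0, 0, 0.002, 0, 0.03]]}}

```text
clock: 29.2
position: [0.6591, 0.0211, 0.0649]
tool_rot: [[0.945, 0.326, 0.0], [0.326, -0.945, -0.0], [0.0, 0.0, -1.0]]
force: [-0.2, -0.2, 0.2]
gripper_width: 0.347
```

Request:
{"name": "play_rows", "arguments": {"moves": [[0, 0, -0.03, 0, 0.03], [0, 0, -0.08, 0, 0.03], [0, 0, -0.13, 0, 0.03], [0, 0, -0.13, 0, 0.03]]}}

```text
clock: 29.7
position: [0.6624, 0.0209, 0.2019]
tool_rot: [[0.945, 0.326, 0.011], [0.326, -0.945, -0.001], [0.011, 0.005, -1.0]]
force: [0.0, 0.6, 0.1]
gripper_width: 0.35
```

```bash
python3 go.py .36 .36 .2 -93
```

```text
t 29.7 p [0.6624 0.0209 0.2019] phi -71.0 F [0.  0.6 0.1] M [-0.05 -0.01  0.06] g 0.35 q [-0.08  0.15  1.56 -0.    1.42  1.16]
tool delta [-0.1754 -0.4191 -0.0019] turn 0.384 rows 7.269252240561764 2.0572446350071214
```

Request:
{"name": "play_rows", "arguments": {"moves": [[-0.02, -0.05, 0, 0.1, 0.0], [-0.04, -0.1, 0, 0.2, 0.0], [-0.063, -0.15, 0, 0.3, 0], [-0.085, -0.2, 0, 0.384, 0], [-0.107, -0.255, 0, 0.384, 0]]}}

```text
clock: 30.32
position: [0.473, 0.2281, 0.1935]
tool_rot: [[0.999, -0.053, -0.001], [-0.053, -0.999, -0.0], [-0.001, 0.0, -1.0]]
force: [0.4, 0.2, 0.6]
gripper_width: 0.001
```

```bash
python3 go.py .36 .36 .2 -93
```

```text
t 30.32 p [0.473  0.2281 0.1935] phi -93.1 F [0.4 0.2 0.6] M [ 0.01 -0.02 -0.01] g 0.001 q [ 0.31 -0.16  1.88  0.    1.42  1.93]
tool delta [-0.1199 -0.1256 -0.0063] turn -0.001 rows 2.780399726257652 0.006201099392937255
```

Request:
{"name": "play_rows", "arguments": {"moves": [[-0.04, -0.042, 0, 0, 0.0], [-0.08, -0.084, 0, 0, 0.0], [-0.12, -0.126, 0, 0, 0], [-0.12, -0.126, 0, 0, 0], [-0.12, -0.126, 0, 0, 0]]}}

```text
clock: 30.95
position: [0.3613, 0.3591, 0.194]
tool_rot: [[0.999, -0.052, -0.001], [-0.052, -0.999, -0.001], [-0.001, 0.001, -1.0]]
force: [0.2, -0.6, -0.3]
gripper_width: 0.003
```

```bash
python3 m4.py c | grep -v nan; cat > psu.py <<'E'
from h import *
def box(n,P,lo,hi,reg):
    q=P.reshape(-1,3);k=(q[:,2]>lo)&(q[:,2]<hi)&(q[:,0]>reg[0])&(q[:,0]<reg[1])&(q[:,1]>reg[2])&(q[:,1]<reg[3])
    R=cv2.minAreaRect((q[k,:2]*1000).astype(np.float32));b=cv2.boxPoints(R);b=b[np.argsort(b[:,0])]
    r=b[:2][np.argsort(b[:2,1])];f=b[2:][np.argsort(b[2:,1])]
    ang=lambda e:np.degrees(np.arctan2(-(e[1]-e[0])[0],(e[1]-e[0])[1])).round(2)
    print(n,k.sum(),'rear R,L',r.round(1).tolist(),'front R,L',f.round(1).tolist(),'yaw',ang(r),ang(f),'ctr',b.mean(0).round(1))
def main():
    for n in('top','scene'):
        I,D=acc(n,3);P=cloud(n,D)
        box(n+' psu',P,.083,.1,(.42,.68,.18,.44));box(n+' rail',P,.02,.036,(.62,.74,.1,.46))
    s=env.read_state();print('tcp',np.round(s['position'],4),'F',np.round(s['force'],1))
if __name__=='__main__':main()
E
python3 psu.py 2>/dev/null; python3 go.py
```

```text
top A slots 18.4 hole 28.9 28.9 [0.6058 0.0053]
top B slots 7.4 hole 76.9 16.9 [ 0.5995 -0.2049]
top C slots 30.7 hole 91.7 31.7 [ 0.487  -0.1428]
scene A slots 14.7 hole 6.5 6.5 [0.6064 0.003 ]
scene B slots 7.0 hole 66.2 6.2 [ 0.602  -0.2076]
scene C slots 31.5 hole 91.8 31.8 [ 0.489  -0.1455]
top psu 3011 rear R,L [[464.79998779296875, 214.39999389648438], [474.6000061035156, 405.3999938964844]] front R,L [[577.0999755859375, 208.60000610351562], [587.0, 399.6000061035156]] yaw -2.95 -2.95 ctr [525.9 307. ]
top rail 262 rear R,L [[681.9000244140625, 141.39999389648438], [674.9000244140625, 141.6999969482422]] front R,L [[694.5999755859375, 419.70001220703125], [687.5999755859375, 420.0]] yaw 87.39 87.39 ctr [684.7 280.7]
scene psu 1395 rear R,L [[464.5, 209.1999969482422], [472.6000061035156, 399.5]] front R,L [[580.5, 204.1999969482422], [588.5999755859375, 394.6000061035156]] yaw -2.43 -2.43 ctr [526.6 301.9]
scene rail 283 rear R,L [[682.4000244140625, 136.1999969482422], [672.2999877929688, 136.6999969482422]] front R,L [[696.9000244140625, 414.3999938964844], [686.7999877929688, 415.0]] yaw 87.01 87.01 ctr [684.6 275.6]
tcp [0.3616 0.3594 0.1948] F [0.4 0.  0. ]
t 31.65 p [0.3616 0.3594 0.1948] phi -93.0 F [0.4 0.  0. ] M [ 0.01 -0.04  0.01] g 0.0 q [ 0.64 -0.2   1.92  0.    1.43  2.26]
```

View pics/c_top.png

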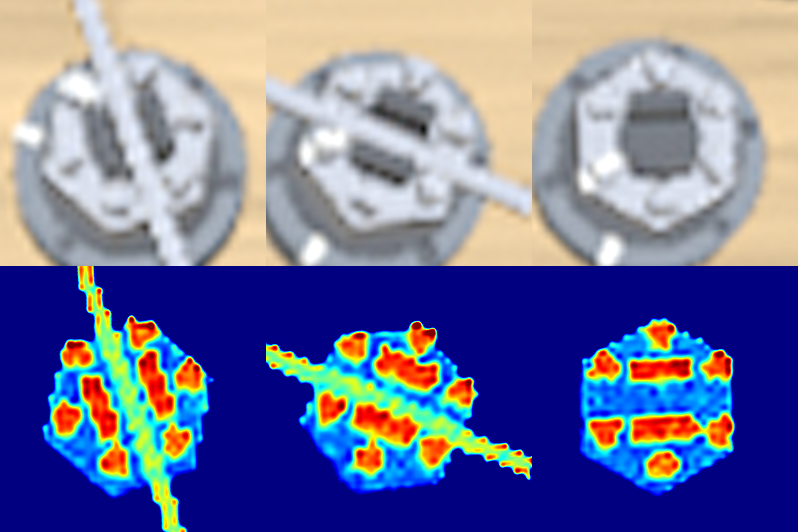

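View pics/c_full_scene.png

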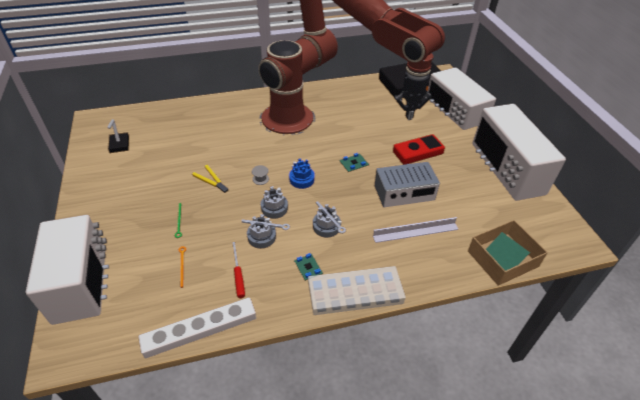

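Both pins lie level in slot and hole on hubs A and B, and C's nut is aligned. Moving to the PSU, after checking where the meter and boards are.

```bash
python3 - <<'E' 2>/dev/null
from h import *
P=np.load('pics/P_top.npy');I=np.load('pics/I_top.npy')
r=(I[...,2]>1.8*I[...,0])&(I[...,2]>60)
m=np.zeros((400,640),bool);m[255:310,110:215]=1
ys,xs=np.nonzero(r&m);w=ray('top',np.c_[xs,ys],.04)[:,:2];print('meter x',w[:,0].min().round(3),w[:,0].max().round(3),'y',w[:,1].min().round(3),w[:,1].max().round(3))
q=P.reshape(-1,3);k=(q[:,2]>.03)&(q[:,2]<.078)&(q[:,0]>.41)&(q[:,0]<.462)&(q[:,1]>.2)&(q[:,1]<.42)
print('posts',k.sum(),q[k].min(0).round(3),q[k].max(0).round(3))
E
python3 go.py .444 .388 .1 -92.7
```

```text
meter x 0.253 0.408 y 0.291 0.584
posts 92 [0.441 0.283 0.047] [0.462 0.337 0.061]
t 31.65 p [0.3616 0.3594 0.1948] phi -93.0 F [0.4 0.  0. ] M [ 0.01 -0.04  0.01] g 0.0 q [ 0.64 -0.2   1.92  0.    1.43  2.26]
tool delta [ 0.0808 -0.0328  0.0948] turn -0.005 rows 2.0615102884090626 0.02740550657339635
```

Request:
{"name": "play_rows", "arguments": {"moves": [[0.04, -0.016, 0.04, 0, 0], [0.081, -0.033, 0.09, 0, 0], [0.081, -0.033, 0.13, 0, 0], [0.081, -0.033, 0.166, 0, 0], [0.081, -0.033, 0.166, 0, 0]]}}

```text
clock: 32.28
position: [0.4416, 0.3864, 0.025]
tool_rot: [[0.999, -0.052, -0.007], [-0.052, -0.999, -0.004], [-0.006, 0.005, -1.0]]
force: [-0.4, 0.3, -0.5]
gripper_width: 0.004
```

Request:
{"name": "play_rows", "arguments": {"moves": [[0.01, 0, 0, 0, 0], [0.018, 0, 0, 0, 0], [0.022, 0, 0, 0, 0], [0.026, 0, 0, 0, 0], [0.03, 0, 0, 0, 0]]}}

```text
clock: 32.9
position: [0.4729, 0.388, 0.0303]
tool_rot: [[0.999, -0.053, -0.003], [-0.053, -0.999, 0.002], [-0.004, -0.002, -1.0]]
force: [-10.1, 2.8, 2.0]
gripper_width: 0.003
```

```bash
python3 psu.py 2>/dev/null | grep -v rail
```

```text
top psu 2779 rear R,L [[445.0, 218.8000030517578], [463.70001220703125, 408.29998779296875]] front R,L [[581.4000244140625, 205.3000030517578], [600.0999755859375, 394.79998779296875]] yaw -5.64 -5.64 ctr [522.5 306.8]
scene psu 1485 rear R,L [[442.6000061035156, 213.89999389648438], [462.6000061035156, 431.0]] front R,L [[583.4000244140625, 200.89999389648438], [603.4000244140625, 418.0]] yaw -5.26 -5.26 ctr [523. 316.]
tcp [0.4736 0.3878 0.0303] F [-6.6  3.1  1.7]
```

Request:
{"name": "play_rows", "arguments": {"moves": [[-0.02, 0, 0, 0, 0], [-0.03, 0, -0.045, 0, 0], [-0.03, 0.04, -0.085, 0, 0], [-0.03, 0.1, -0.085, 0, 0], [-0.03, 0.162, -0.085, 0, 0]]}}

```text
clock: 33.83
position: [0.4361, 0.2255, 0.116]
tool_rot: [[0.999, -0.05, 0.005], [-0.05, -0.999, 0.001], [0.005, -0.001, -1.0]]
force: [0.9, -1.2, -0.1]
gripper_width: -0.003
```

Request:
{"name": "play_rows", "arguments": {"moves": [[0, 0, 0.04, 0, 0], [0, 0, 0.085, 0, 0], [0, 0, 0.085, 0, 0], [0.01, 0, 0.085, 0, 0], [0.015, 0, 0.085, 0, 0]]}}

```text
clock: 34.45
position: [0.4535, 0.2265, 0.0317]
tool_rot: [[0.999, -0.052, 0.005], [-0.052, -0.999, 0.001], [0.005, -0.002, -1.0]]
force: [0.2, 0.1, 0.7]
gripper_width: 0.003
```

Request:
{"name": "play_rows", "arguments": {"moves": [[0.004, 0, 0, 0, 0], [0.008, 0, 0, 0, 0], [0.012, 0, 0, 0, 0], [0.014, 0, 0, 0, 0]]}}

```text
clock: 34.95
position: [0.4623, 0.2245, 0.0289]
tool_rot: [[0.999, -0.052, -0.007], [-0.052, -0.999, -0.002], [-0.007, 0.002, -1.0]]
force: [-13.7, -1.6, 12.1]
gripper_width: 0.001
```

```bash
sed -i 's/,.083,.1,(/,.083,.095,(/' psu.py; python3 psu.py 2>/dev/null | grep -v rail
```

```text
top psu 1379 rear R,L [[474.3999938964844, 214.8000030517578], [487.8999938964844, 404.70001220703125]] front R,L [[586.4000244140625, 206.89999389648438], [599.7999877929688, 396.79998779296875]] yaw -4.05 -4.05 ctr [537.1 305.8]
scene psu 1329 rear R,L [[446.3999938964844, 183.39999389648438], [465.79998779296875, 404.1000061035156]] front R,L [[583.9000244140625, 171.39999389648438], [603.2999877929688, 392.0]] yaw -5.02 -5.02 ctr [524.9 287.7]
tcp [0.4626 0.2246 0.0289] F [-10.2  -2.3   9.6]
```

Request:
{"name": "play_rows", "arguments": {"moves": [[-0.02, 0, 0, 0, 0], [-0.03, 0, -0.045, 0, 0], [-0.03, -0.04, -0.085, 0, 0], [-0.02, -0.1, -0.085, 0, 0], [-0.013, -0.161, -0.085, 0, 0]]}}

```text
clock: 35.88
position: [0.4612, 0.3884, 0.1154]
tool_rot: [[0.999, -0.053, 0.003], [-0.053, -0.999, 0.001], [0.003, -0.002, -1.0]]
force: [0.2, -0.2, 1.3]
gripper_width: 0.007
```

Request:
{"name": "play_rows", "arguments": {"moves": [[0, 0, 0.04, 0, 0], [0, 0, 0.085, 0, 0], [0, 0, 0.085, 0, 0], [0.008, 0, 0.085, 0, 0], [0.014, 0, 0.085, 0, 0]]}}

```text
clock: 36.5
position: [0.4756, 0.3866, 0.0317]
tool_rot: [[0.999, -0.053, 0.002], [-0.053, -0.999, 0.003], [0.002, -0.003, -1.0]]
force: [-9.9, -0.1, 3.7]
gripper_width: -0.001
```

Request:
{"name": "play_rows", "arguments": {"moves": [[0.006, 0, 0, 0, 0], [0.012, 0, 0, 0, 0], [0.018, 0, 0, 0, 0], [0.022, 0, 0, 0, 0]]}}

```text
clock: 37.0
position: [0.4951, 0.3859, 0.0305]
tool_rot: [[0.999, -0.053, -0.003], [-0.053, -0.999, 0.003], [-0.003, -0.003, -1.0]]
force: [-10.1, 3.7, 2.8]
gripper_width: -0.004
```

```bash
python3 psu.py 2>/dev/null | grep -v rail
```

```text
top psu 2687 rear R,L [[460.1000061035156, 220.0], [488.79998779296875, 407.29998779296875]] front R,L [[594.7999877929688, 199.3000030517578], [623.5, 386.70001220703125]] yaw -8.71 -8.71 ctr [541.8 303.3]
scene psu 1362 rear R,L [[453.8999938964844, 217.10000610351562], [486.29998779296875, 423.1000061035156]] front R,L [[595.4000244140625, 194.8000030517578], [627.7999877929688, 400.8999938964844]] yaw -8.92 -8.92 ctr [540.9 309. ]
tcp [0.4956 0.3855 0.0305] F [-7.4  2.9  0.7]
```

Request:
{"name": "play_rows", "arguments": {"moves": [[-0.02, 0, 0, 0, 0], [-0.03, 0, -0.045, 0, 0], [-0.03, 0.04, -0.085, 0.05, 0], [-0.028, 0.1, -0.085, 0.1, 0], [-0.028, 0.159, -0.085, 0.1, 0]]}}

```text
clock: 37.92
position: [0.4618, 0.226, 0.1174]
tool_rot: [[0.988, -0.151, 0.006], [-0.151, -0.988, 0.002], [0.006, -0.003, -1.0]]
force: [-0.3, 0.3, -0.3]
gripper_width: 0.002
```

Request:
{"name": "play_rows", "arguments": {"moves": [[0, 0, 0.04, 0, 0], [0, 0, 0.085, 0, 0], [0, 0, 0.085, 0, 0], [0.008, 0, 0.085, 0, 0], [0.014, 0, 0.085, 0, 0]]}}

```text
clock: 38.55
position: [0.4747, 0.2258, 0.0314]
tool_rot: [[0.988, -0.151, 0.0], [-0.151, -0.988, 0.001], [0.0, -0.001, -1.0]]
force: [-9.8, 1.3, 3.8]
gripper_width: -0.001
```

Request:
{"name": "play_rows", "arguments": {"moves": [[0.006, 0, 0, 0, 0], [0.012, 0, 0, 0, 0], [0.018, 0, 0, 0, 0], [0.022, 0, 0, 0, 0]]}}

```text
clock: 39.05
position: [0.4941, 0.2216, 0.0296]
tool_rot: [[0.989, -0.15, -0.005], [-0.15, -0.989, -0.001], [-0.004, 0.002, -1.0]]
force: [-10.0, -2.7, 2.9]
gripper_width: -0.002
```

```bash
python3 psu.py 2>/dev/null | grep -v rail
```

```text
top psu 1254 rear R,L [[510.0, 209.0], [517.7000122070312, 399.20001220703125]] front R,L [[622.5, 204.39999389648438], [630.2000122070312, 394.6000061035156]] yaw -2.31 -2.31 ctr [570.1 301.8]
scene psu 1392 rear R,L [[476.79998779296875, 183.10000610351562], [494.29998779296875, 399.0]] front R,L [[618.2000122070312, 171.60000610351562], [635.7000122070312, 387.5]] yaw -4.66 -4.66 ctr [556.3 285.3]
tcp [0.4947 0.2217 0.0297] F [-6.6 -0.9  0.1]
```

Request:
{"name": "play_rows", "arguments": {"moves": [[-0.02, 0, 0, 0, 0], [-0.03, 0, -0.045, 0, 0], [-0.03, -0.04, -0.085, 0, 0], [-0.028, -0.1, -0.085, 0, 0], [-0.027, -0.16, -0.085, 0, 0]]}}

```text
clock: 39.98
position: [0.4955, 0.3867, 0.1181]
tool_rot: [[0.988, -0.152, 0.006], [-0.152, -0.988, 0.003], [0.006, -0.004, -1.0]]
force: [0.8, 0.5, -0.1]
gripper_width: 0.001
```

Request:
{"name": "play_rows", "arguments": {"moves": [[0, 0, 0.04, 0, 0], [0, 0, 0.085, 0, 0], [0, 0, 0.085, 0, 0], [0.01, 0, 0.085, 0, 0], [0.018, 0, 0.085, 0, 0]]}}

```text
clock: 40.6
position: [0.5117, 0.3825, 0.0319]
tool_rot: [[0.988, -0.152, 0.0], [-0.152, -0.988, 0.003], [-0.0, -0.003, -1.0]]
force: [-7.4, 3.6, 1.7]
gripper_width: 0.002
```

Request:
{"name": "play_rows", "arguments": {"moves": [[0.006, 0, 0, 0, 0], [0.012, 0, 0, 0, 0], [0.018, 0, 0, 0, 0], [0.024, 0, 0, 0, 0]]}}

```text
clock: 41.1
position: [0.5343, 0.3793, 0.0315]
tool_rot: [[0.988, -0.153, -0.001], [-0.153, -0.988, 0.004], [-0.002, -0.003, -1.0]]
force: [-9.2, 4.6, 1.7]
gripper_width: 0.0
```

```bash
python3 psu.py 2>/dev/null | grep -v rail
```

```text
top psu 2603 rear R,L [[515.0999755859375, 213.89999389648438], [551.7000122070312, 401.20001220703125]] front R,L [[626.2000122070312, 192.1999969482422], [662.7999877929688, 379.5]] yaw -11.08 -11.08 ctr [589.  296.7]
scene psu 1452 rear R,L [[490.6000061035156, 212.10000610351562], [528.2000122070312, 418.8999938964844]] front R,L [[628.7000122070312, 187.0], [666.2000122070312, 393.8999938964844]] yaw -10.29 -10.29 ctr [578.4 303. ]
tcp [0.5352 0.3789 0.0316] F [-5.2  3.1 -0.7]
```

Request:
{"name": "play_rows", "arguments": {"moves": [[-0.02, 0, 0, 0, 0], [-0.03, 0, -0.045, 0, 0], [-0.03, 0.04, -0.085, 0, 0], [-0.025, 0.1, -0.085, 0, 0], [-0.018, 0.155, -0.085, 0, 0]]}}

```text
clock: 42.02
position: [0.4938, 0.2261, 0.1167]
tool_rot: [[0.989, -0.151, 0.005], [-0.151, -0.989, 0.001], [0.005, -0.002, -1.0]]
force: [1.2, -1.0, -0.2]
gripper_width: 0.001
```

Request:
{"name": "play_rows", "arguments": {"moves": [[0, 0, 0.04, 0, 0], [0, 0, 0.085, 0, 0], [0, 0, 0.085, 0, 0], [0.008, 0, 0.085, 0, 0], [0.014, 0, 0.085, 0, 0]]}}

```text
clock: 42.65
position: [0.5081, 0.2257, 0.0314]
tool_rot: [[0.988, -0.152, 0.001], [-0.152, -0.988, 0.001], [0.001, -0.001, -1.0]]
force: [-8.3, 0.7, 2.4]
gripper_width: -0.003
```

Request:
{"name": "play_rows", "arguments": {"moves": [[0.006, 0, 0, 0, 0], [0.012, 0, 0, 0, 0], [0.018, 0, 0, 0, 0], [0.02, 0, 0, 0, 0]]}}

```text
clock: 43.15
position: [0.5254, 0.2219, 0.0296]
tool_rot: [[0.989, -0.151, -0.005], [-0.151, -0.989, -0.001], [-0.005, 0.002, -1.0]]
force: [-11.0, -1.0, 4.5]
gripper_width: 0.001
```

```bash
python3 psu.py 2>/dev/null
```

```text
top psu 1063 rear R,L [[537.4000244140625, 207.0], [555.5999755859375, 397.3999938964844]] front R,L [[649.2999877929688, 196.3000030517578], [667.4000244140625, 386.70001220703125]] yaw -5.44 -5.44 ctr [602.4 296.9]
top rail 268 rear R,L [[616.0999755859375, 145.6999969482422], [637.0999755859375, 423.5]] front R,L [[680.5, 140.8000030517578], [701.5999755859375, 418.6000061035156]] yaw -4.34 -4.34 ctr [658.8 282.2]
scene psu 1462 rear R,L [[506.6000061035156, 186.10000610351562], [541.7999877929688, 398.6000061035156]] front R,L [[642.7999877929688, 163.5], [678.0, 376.0]] yaw -9.4 -9.4 ctr [592.3 281.1]
scene rail 467 rear R,L [[617.7000122070312, 140.10000610351562], [633.2000122070312, 417.70001220703125]] front R,L [[682.5999755859375, 136.5], [698.0999755859375, 414.1000061035156]] yaw -3.19 -3.19 ctr [657.9 277.1]
tcp [0.5256 0.2219 0.0296] F [-7.7 -2.2  1.4]
```

Request:
{"name": "play_rows", "arguments": {"moves": [[-0.02, 0, 0, 0, 0], [-0.03, 0, -0.045, 0, 0], [-0.03, -0.04, -0.085, 0, 0], [-0.028, -0.1, -0.085, 0, 0], [-0.021, -0.158, -0.085, 0, 0]]}}

```text
clock: 44.08
position: [0.5323, 0.384, 0.1179]
tool_rot: [[0.988, -0.152, 0.006], [-0.152, -0.988, 0.003], [0.005, -0.004, -1.0]]
force: [0.9, -1.0, 0.1]
gripper_width: 0.003
```

Request:
{"name": "play_rows", "arguments": {"moves": [[0, 0, 0.04, 0, 0], [0, 0, 0.085, 0, 0], [0, 0, 0.085, 0, 0], [0.008, 0, 0.085, 0, 0], [0.014, 0, 0.085, 0, 0]]}}

```text
clock: 44.7
position: [0.5449, 0.3804, 0.0321]
tool_rot: [[0.988, -0.152, 0.001], [-0.152, -0.988, 0.003], [0.0, -0.003, -1.0]]
force: [-7.0, 1.9, 3.3]
gripper_width: -0.003
```

Request:
{"name": "play_rows", "arguments": {"moves": [[0.006, 0, 0, 0, 0], [0.012, 0, 0, 0, 0], [0.015, 0, 0, 0, 0], [0.018, 0, 0, 0, 0]]}}

```text
clock: 45.2
position: [0.5609, 0.3783, 0.0313]
tool_rot: [[0.988, -0.152, -0.002], [-0.152, -0.988, 0.004], [-0.002, -0.003, -1.0]]
force: [-9.2, 3.7, 2.4]
gripper_width: 0.003
```

```bash
python3 psu.py 2>/dev/null|grep -v rail
```

```text
top psu 2565 rear R,L [[541.5999755859375, 209.10000610351562], [576.5999755859375, 396.20001220703125]] front R,L [[653.0, 188.3000030517578], [687.9000244140625, 375.3999938964844]] yaw -10.58 -10.58 ctr [614.8 292.2]
scene psu 1486 rear R,L [[529.5, 198.0], [553.5999755859375, 416.70001220703125]] front R,L [[663.2999877929688, 183.3000030517578], [687.4000244140625, 402.0]] yaw -6.28 -6.28 ctr [608.4 300. ]
tcp [0.5614 0.3781 0.0313] F [-6.7  3.5  0.9]
```

Request:
{"name": "play_rows", "arguments": {"moves": [[-0.02, 0, 0, 0, 0], [-0.03, 0, -0.045, 0, 0], [-0.03, 0.04, -0.085, -0.05, 0], [-0.025, 0.1, -0.085, -0.1, 0], [-0.019, 0.16, -0.085, -0.1, 0]]}}

```text
clock: 46.12
position: [0.5208, 0.2201, 0.1181]
tool_rot: [[0.999, -0.051, 0.007], [-0.051, -0.999, 0.002], [0.007, -0.002, -1.0]]
force: [0.8, 0.0, -0.2]
gripper_width: 0.004
```

Request:
{"name": "play_rows", "arguments": {"moves": [[0, 0, 0.04, 0, 0], [0, 0, 0.085, 0, 0], [0, 0, 0.085, 0, 0], [0.008, 0, 0.085, 0, 0], [0.016, 0, 0.085, 0, 0]]}}

```text
clock: 46.75
position: [0.5356, 0.221, 0.0315]
tool_rot: [[0.999, -0.052, 0.0], [-0.052, -0.999, 0.001], [0.0, -0.001, -1.0]]
force: [-7.9, 0.3, 2.6]
gripper_width: -0.003
```

Request:
{"name": "play_rows", "arguments": {"moves": [[0.005, 0, 0, 0, 0], [0.01, 0, 0, 0, 0], [0.014, 0, 0, 0, 0], [0.018, 0, 0, 0, 0]]}}

```text
clock: 47.25
position: [0.5521, 0.2196, 0.0303]
tool_rot: [[0.999, -0.052, -0.003], [-0.052, -0.999, -0.0], [-0.003, 0.001, -1.0]]
force: [-8.4, -1.1, 1.4]
gripper_width: 0.0
```

```bash
python3 psu.py 2>/dev/null|grep -v rail
```

```text
top psu 850 rear R,L [[573.7000122070312, 194.8000030517578], [573.5999755859375, 391.20001220703125]] front R,L [[680.0, 194.8000030517578], [679.9000244140625, 391.20001220703125]] yaw 0.01 0.01 ctr [626.8 293. ]
scene psu 1459 rear R,L [[536.7000122070312, 182.3000030517578], [552.4000244140625, 389.0]] front R,L [[675.0, 171.6999969482422], [690.7999877929688, 378.3999938964844]] yaw -4.36 -4.36 ctr [613.7 280.4]
tcp [0.5527 0.2196 0.0304] F [-6.  -1.7  0.4]
```

Request:
{"name": "play_rows", "arguments": {"moves": [[0.003, 0, 0, 0, 0], [0.006, 0, 0, 0, 0], [0.008, 0, 0, 0, 0]]}}

```text
clock: 47.92
position: [0.5577, 0.2193, 0.0298]
tool_rot: [[0.999, -0.051, -0.009], [-0.051, -0.999, -0.001], [-0.009, 0.001, -1.0]]
force: [-19.6, -0.6, 10.5]
gripper_width: -0.003
```

```bash
python3 psu.py 2>/dev/null|grep -v rail
```

```text
top psu 728 rear R,L [[574.5999755859375, 195.89999389648438], [575.5, 389.29998779296875]] front R,L [[679.5, 195.39999389648438], [680.4000244140625, 388.79998779296875]] yaw -0.27 -0.27 ctr [627.5 292.3]
scene psu 1412 rear R,L [[544.0, 183.1999969482422], [552.0999755859375, 386.79998779296875]] front R,L [[678.7000122070312, 177.89999389648438], [686.7999877929688, 381.3999938964844]] yaw -2.26 -2.26 ctr [615.4 282.3]
tcp [0.5577 0.2194 0.0298] F [-14.9  -1.3   6.1]
```

Request:
{"name": "play_rows", "arguments": {"moves": [[-0.02, 0, 0, 0, 0], [-0.03, 0, -0.045, 0, 0], [-0.03, -0.04, -0.085, 0, 0], [-0.025, -0.1, -0.085, 0, 0], [-0.017, -0.16, -0.085, 0, 0]]}}

```text
clock: 48.85
position: [0.5545, 0.3824, 0.1185]
tool_rot: [[0.999, -0.052, 0.007], [-0.052, -0.999, 0.003], [0.007, -0.004, -1.0]]
force: [1.1, -0.1, 0.1]
gripper_width: 0.002
```

Request:
{"name": "play_rows", "arguments": {"moves": [[0, 0, 0.04, 0, 0], [0, 0, 0.085, 0, 0], [0, 0, 0.085, 0, 0], [0.006, 0, 0.085, 0, 0], [0.011, 0, 0.085, 0, 0]]}}

```text
clock: 49.48
position: [0.5655, 0.3801, 0.0327]
tool_rot: [[0.999, -0.053, 0.005], [-0.053, -0.999, 0.003], [0.005, -0.003, -1.0]]
force: [-11.1, 1.7, 5.6]
gripper_width: -0.001
```

Request:
{"name": "play_rows", "arguments": {"moves": [[0.002, 0, 0, 0, 0], [0.004, 0, 0, 0, 0], [0.005, 0, 0, 0, 0]]}}

```text
clock: 49.85
position: [0.565, 0.3794, 0.0301]
tool_rot: [[0.999, -0.052, -0.007], [-0.052, -0.999, 0.0], [-0.007, 0.0, -1.0]]
force: [-15.8, 0.3, 8.1]
gripper_width: -0.003
```

```bash
python3 psu.py 2>/dev/null|grep -v rail
```

```text
top psu 2488 rear R,L [[569.0999755859375, 197.10000610351562], [571.4000244140625, 386.0]] front R,L [[679.2999877929688, 195.8000030517578], [681.5999755859375, 384.6000061035156]] yaw -0.7 -0.7 ctr [625.3 290.9]
scene psu 1379 rear R,L [[551.0999755859375, 191.1999969482422], [550.5999755859375, 417.3999938964844]] front R,L [[680.0999755859375, 191.5], [679.5999755859375, 417.70001220703125]] yaw 0.11 0.11 ctr [615.4 304.5]
tcp [0.565  0.3795 0.03  ] F [-14.   -0.9   7.2]
```

Request:
{"name": "play_rows", "arguments": {"moves": [[-0.03, 0, 0, 0, 0], [-0.04, 0, -0.05, 0, 0], [-0.06, 0, -0.1, 0, 0], [-0.11, 0.01, -0.14, 0, 0], [-0.16, 0.02, -0.17, 0, 0]]}}

```text
clock: 50.78
position: [0.4073, 0.3675, 0.2028]
tool_rot: [[0.999, -0.053, 0.005], [-0.053, -0.999, 0.003], [0.005, -0.003, -1.0]]
force: [0.1, 0.5, 1.6]
gripper_width: 0.001
```

Request:
{"name": "play_rows", "arguments": {"moves": [[-0.05, 0, 0, 0, 0], [-0.07, 0, 0, 0, 0], [-0.07, 0, 0, 0, 0]]}}

```text
clock: 51.15
position: [0.337, 0.3711, 0.1996]
tool_rot: [[0.999, -0.051, 0.002], [-0.051, -0.999, 0.001], [0.002, -0.001, -1.0]]
force: [1.3, -0.4, -0.8]
gripper_width: 0.0
```

```bash
python3 psu.py 2>/dev/null; python3 - <<'E' 2>/dev/null
from h import *
# straight front / rear edges of the top face, and rail, by line fits
for n in('top','scene'):
    I,D=acc(n,3);P=cloud(n,D);q=P.reshape(-1,3)
    k=(q[:,2]>.084)&(q[:,2]<.096)&(q[:,0]>.5)&(q[:,0]<.72)&(q[:,1]>.17)&(q[:,1]<.42);t=q[k]
    for nm,f,in(('rear',np.min),('front',np.max)):
        Y=[];X=[]
        for y in np.arange(t[:,1].min()+.012,t[:,1].max()-.012,.008):
            m=abs(t[:,1]-y)<.004
            if m.sum()>3:Y.append(y);X.append(f(t[m,0]))
        c=np.polyfit(Y,X,1);r=X-np.polyval(c,Y);g=abs(r)<.003;c=np.polyfit(np.array(Y)[g],np.array(X)[g],1)
        print(n,nm,'yaw',-np.degrees(c[0]).round(2),'x at y=.285',np.polyval(c,.285).round(4),'y range',t[:,1].min().round(4),t[:,1].max().round(4))
    k=(q[:,2]>.024)&(q[:,2]<.036)&(q[:,0]>.66)&(q[:,0]<.72)&(q[:,1]>.1)&(q[:,1]<.46);t=q[k];c=np.polyfit(t[:,1],t[:,0],1);print(n,'rail yaw',-np.degrees(c[0]).round(2),'x .285',np.polyval(c,.285).round(4),t[:,1].min().round(4),t[:,1].max().round(4))
    cv2.imwrite(f'pics/f_{n}.png',I.astype(np.uint8))
a=cv2.imread('pics/f_top.png')[120:260,160:480];b=cv2.imread('pics/f_scene.png')[150:290,200:520]
cv2.imwrite('pics/final.png',cv2.resize(np.vstack([a,b]),(640,560),interpolation=3))
E
python3 go.py
```

```text
top psu 2717 rear R,L [[568.5, 200.1999969482422], [576.9000244140625, 389.5]] front R,L [[678.7999877929688, 195.3000030517578], [687.0999755859375, 384.6000061035156]] yaw -2.53 -2.53 ctr [627.8 292.4]
top rail 89 rear R,L [[618.7000122070312, 143.89999389648438], [631.0, 422.70001220703125]] front R,L [[681.5, 141.10000610351562], [693.7999877929688, 419.8999938964844]] yaw -2.54 -2.54 ctr [656.2 281.9]
scene psu 1331 rear R,L [[569.2000122070312, 193.3000030517578], [573.7000122070312, 385.5]] front R,L [[679.2999877929688, 190.8000030517578], [683.7999877929688, 382.8999938964844]] yaw -1.35 -1.35 ctr [626.5 288.1]
scene rail 332 rear R,L [[619.2999877929688, 138.6999969482422], [630.7000122070312, 415.29998779296875]] front R,L [[684.5999755859375, 136.0], [696.0, 412.70001220703125]] yaw -2.36 -2.36 ctr [657.7 275.7]
tcp [0.3381 0.3707 0.1985] F [-0.4 -0.2 -0.3]
top rear yaw -2.49 x at y=.285 0.5728 y range 0.1958 0.3891
top front yaw -2.55 x at y=.285 0.6836 y range 0.1958 0.3891
top rail yaw -2.72 x .285 0.6839 0.1413 0.4199
scene rear yaw -2.0 x at y=.285 0.5749 y range 0.1915 0.3847
scene front yaw -2.72 x at y=.285 0.6848 y range 0.1915 0.3847
scene rail yaw -2.83 x .285 0.6851 0.1366 0.4145
t 51.75 p [0.3373 0.3708 0.1987] phi -93.0 F [-0.9  0.5  0.1] M [-0.01  0.   -0.09] g 0.001 q [ 0.68 -0.23  1.93 -0.    1.44  2.31]
```

View pics/final.png

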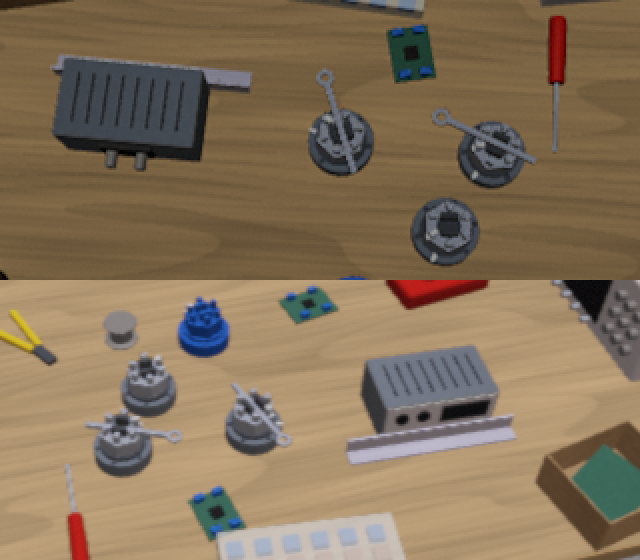

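Final view: the PSU (130,105) is against the rail, pins lie through hub A (340,135) and hub B (490,150), and hub C (447,228) is aligned. The bystanders look undisturbed. Handing in.

```bash
python3 -c "
from rig import env
env.sign_off()"
```

```text
the job is handed in; nothing more can be done
```

The job is done and handed in at about 52 s of the 210 s allowed; no verdict came back.

- **Nuts:** All three were tightened clockwise past the flange stripe to the first slot that lines up with the cotter hole. In the top view, slots and holes agreed to about 2° or better. The scene view was noisier, differing by up to about 5° before the pins went in.
- **Pins:** Only two steel pins were present. Each lies flat through slot, hole and opposite slot, one on hub A and one on hub B, its middle within about 2 mm of the axle as measured just before release. Hub C has no pin. I left the green and orange look-alikes and the blue hub alone.
- **Power supply:** I walked it forward with eight alternating corner pushes, plus one last push on the left corner to seat it. It swung at most about 8° from the rail direction, and I never aimed near the terminals. It stopped at 16–20 N on both corners, against about 10 N while sliding. Its front is at -2.6° and the rail at about -2.75°, so it sits flat, about 9 mm off the rail's middle.

**Checks that disagreed:**
- The two cameras differed by 2–5 mm, so I averaged them and relied on the grip and push forces.
- Fitting the supply's outline in the scene view gave a yaw of -1.35°, but the direct fit of its front edge gave -2.7°.
- Contact with the rail is judged from the forces and edge fits, because the supply hides the joint from both cameras.

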